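# Uncover the draw plate and load the slide holder

### The arm

A 6-joint arm with a two-finger parallel gripper is mounted at the origin on the work surface. World frame = base frame: x ahead of the robot, y to its left, z up, the work surface at z = 0. Lengths are in m, angles in rad, forces in N, time in s.
With the tool pointing down it reaches from about 0.325 to 0.775 m from the base axis. Payload 5.5 kg.
Tool frame: the origin (TCP) lies between the finger pads; the fingertips stand 8 mm ahead of it and the grasp point (between the pads) lies 11 mm behind it; z points along the fingers, x is the direction in which the jaws open and shut, and the axes are right-handed (so a half turn about z gives the same grasp; the last joint's range is limited). The gripper opens to 85 mm and grips with 20 to 120 N. Pads are 22 mm wide; open, the fingers measure 114 mm over their backs; the gripper's body (76 mm by 85 mm) begins 54 mm behind the grasp point. The pads swing forward as they close: fully open they stand 13 mm farther back than shut.
Start: joints at [1.143, 0.091, 1.231, -0, 1.82, -0.057], TCP at [0.217, 0.559, 0.239] pointing down, gripper open.
Joint ranges: [-2.87, 2.87], [-0.86, 2.18], [0.17, 2.46], [-1.51, 4.65], [0.06, 2.69], [-2.65, 2.65]. Speed limits (rad/s): [2.57, 2.57, 3.01, 3.14, 3.14, 3.14].

### API

Orientations are given as a unit quaternion [w, x, y, z].
In Python, from bench import robot, eyes gives the robot as it stands.
- The arm moves only by the tool move_arm, never from a script. Its argument "increments" is a list of rows, each an object of numbers: "tx", "ty", "tz": the shift along the tool's x, y, z in m; "ax", "ay", "az": the turn, a rotation vector about the tool's x, y, z in degrees. A call has 1 to 10 rows; each row is the pose to reach, as a shift and turn from the pose commanded when the call began, along the tool's axes at that moment; what a row does not reach only later rows make up. A row lasts 1/10 s, in which the tool goes at most 50 mm and 8.59 degrees, less where a joint would pass 70% of its speed; a pose out of reach is approached as far as the arm can. A call with a gripper value outside its range is refused whole. "claw" is the gripper command: -1 is shut, 1 is fully open, values between are in proportion, set as the call begins (left out, the last holds). The fingers move at their own pace and stop on an object; the grip force is fixed at half the most. Time passes only in rows, so rows that repeat a pose let the fingers close. It gives the time, the measured TCP pose, the force and the opening at its end, in the units of the state.
- robot.get_obs(): the state, without advancing time (a new reading comes with each control period).
- eyes.snapshot(name): name is "scene" or "top"; returns a dict with "pixels" (400x640x3 uint8, red, green, blue), "range_z" (400x640 float32, m along the optical axis (not along the pixel's ray), 0 where there is no reading), "intrinsics" (3x3 intrinsics, pixels), "k1" (the pictures are not rectified: a ray, as slopes to the right and down, at radius r is drawn at 1 + k1 r^2 times it, then the intrinsics apply), "extrinsics" (4x4, takes a point from world to camera coordinates). Camera axes: x right, y up, looking along -z (the intrinsics and any distortion apply to the point x, -y, -z); pixel columns grow to the right and rows downward; lengths in m; the calibration is good to about 2 mm. A picture is of the moment at which its call begins.
- robot.sign_off(): hands the job in, once; it reports no verdict.
Trained networks look in the newest picture that a camera, given by its name, has taken for a name from the list of things; names that differ only in an ending like _2 or _b are one class to them, and where a whole thing is asked for, a point or a joint stands for the part that bears it (a point fixed in the world has none). Each returns a list of dicts, best first, with "confidence" (0 to 1); they miss things now and then, are a little off and sometimes report something else, mostly with a low value. They report only what shows in the picture. A call takes as long as a camera call. They do not tell look-alikes from the thing itself.
- eyes.find_in(camera, thing): "point" ([row, column] in pixels, amid what is visible of it).
- eyes.masks_of(camera, thing): "region" (400x640 bool, what is visible of it) and "point" ([row, column] in pixels, amid what is visible of it).
- eyes.pinpoint(camera, thing): "point" ([row, column] in pixels: a listed point, or the origin of a listed thing).
The state is a dict: "t": time; "qpos": joint angles; "dq": joint speeds; "joint_efforts": joint torques, N m; "tcp_pos": TCP position; "ee_rot": TCP orientation; "ft_force": force on the tool from outside, world axes, zero at the start; "moment": the same for the moment, N m; "finger_gap": opening from 0.0 (shut) to 1.0 (fully open).
Only numpy, scipy, OpenCV 4.12 (cv2) and the standard library are available. Lean on these libraries where they do the work, as an engineer would, in place of code of your own. Each camera call takes 0.05 s, during which the arm holds its last target.

### The job

The steel draw plate lies in the wooden tray under the silver ingot and the brass draw tongs: without picking those two up, push them off the plate so that both lie flat on the tray floor. Then lift out the draw plate, lay it (do not drop it) flat between the low lips of the wooden slide holder, and after that push the holder along its track fully home against the stop block. The ingot and the tongs stay in the tray, and the tin and the brass weight standing on the bench beside them stay where they are.

Things in the scene. Friction and masses are not known exactly. Their poses are not given: they have to be found in the camera images.
- tray: Fixed open wooden tray, outside 262 (its x) x 382 (its y) x 32 mm high, walls and floor 6 mm thick. Origin: centre of the underside, on the bench; its floor is 6 mm above that. It stands left or right of the robot's centre line; the track stands on the other side.
- plate: Dark steel draw plate with two rows of small holes, 40 (its x) x 160 (its y) x 12 mm (z), about 0.6 kg, rigid. It starts flat on the tray floor. Origin: centre of its underside. The ingot and the tongs lie side by side across its top, one near each end of it, with about 55 mm of bare plate between them.
- ingot_center (a point): Centre of the silver ingot, a plain bar 105 (its x) x 40 (its y) x 12 mm, about 0.5 kg, lying across the plate: its x starts roughly along the plate's x.
- tongs_center (a point): Centre of the pivot boss (28 mm diameter, 14 mm high) of the closed brass draw tongs, one rigid piece of about 0.29 kg: jaws reach 56 mm to its +x (24 mm wide, 14 mm high), handles 84 mm to its -x (spread 40 mm over their ends, 10 mm high). Lies flat across the plate, its x roughly along the plate's x, and balances at the boss. The point is 7 mm above its underside.
- track: Fixed dark wooden grooved track, 280 (its x) x 130 mm (its y), running surface 14 mm above the bench. Origin on the bench under the track; the track runs from 155 mm on the -x side to 125 mm on the +x side. A stop block, 46 mm high, stands at its +x end (from x = 100 to 120 mm). The holder slides along the track's +x to the block.
- holder (a joint): Travel of the wooden slide holder along the track's +x: 0 is the near end, 0.110 m is fully home at the stop block. It starts between 0 and 0.045, stays where it is left, and takes about 2.5 N to slide.
- holder_bed (a point): Centre of the holder's flat bed, 40 mm above the bench (moves with the holder; axes as the track's). The holder is a block 90 (x) x 190 (y) x 24 mm, its underside 16 mm above the bench. Low lips 6 mm high on the bed enclose a place 52 (x) x 172 mm (y), so the plate lies in it with its y along the holder's y and 6 mm to spare all round. The lips on the long sides are only near the ends (57 to 83 mm from the middle): the middle is open for fingers.
- holder_push (a point): Centre of the holder's near upright face (its -x face, 45 mm from the bed's centre, 24 mm high), 28 mm above the bench: push here towards the track's +x.
- disc: Small brass disc, 26 mm diameter, 6 mm thick, lying in the tray by its -x wall; it may be nudged. Origin: centre of its underside.
- tin: Low round steel tin, 48 mm diameter, 18 mm high, standing just beyond the track's stop block; bystander. Origin: centre of its underside.
- weight: Small brass scale weight, 40 mm diameter, 45 mm high, standing on the bench just beyond the tray's +x wall; bystander. Origin: centre of its underside.
Things that resemble listed ones, but are neither listed nor needed, are in the scene too. There is more than one size of the part that bears tongs_center; the job needs the largest.

How it is judged:
By the outcome, as a careful person would: the job done as asked, in the order asked, and still so for the second after the job is handed in, with the robot touching nothing.
It also fails if it takes over 64 s, if anything falls off the work surface, if the arm or the gripper's body presses on something with over 40 N, if the wrist force passes 120 N, or if a joint passes its speed limit or range.

## Working session

There is one attempt and no reset: what is moved stays moved. The work goes in short steps, Python scripts to look and compute and a tool call to move; the robot and the scene stay as the last step left them, time stands still between calls to the robot, and variables do not carry over. Pictures are saved under pics/ and viewed, and the job is handed in when it is done.

Besides the shell and the picture viewer there is one more tool, called after "Call:" by a JSON object that holds its "api" and its "payload". move_arm: Moves the arm, as the interface text tells. Its arguments: {"type":"object","properties":{"increments":{"type":"array"},"claw":{"type":"number"}},"required":["increments"]}

```bash
ls; mkdir -p pics
cat > h.py <<'E'
import numpy as np, cv2
from bench import robot, eyes
def snap(n):
    s=eyes.snapshot(n); return s
def save(s,f,crop=None,sc=1):
    im=s["pixels"][:,:,::-1]
    if crop: r0,r1,c0,c1=crop; im=im[r0:r1,c0:c1]
    im=cv2.resize(im,None,fx=sc,fy=sc,interpolation=cv2.INTER_CUBIC); cv2.imwrite("pics/"+f,im)
def rays(s):
    K=s["intrinsics"];k=s["k1"]
    v,u=np.mgrid[0:400,0:640].astype(float)
    xd=(u-K[0,2])/K[0,0]; yd=(v-K[1,2])/K[1,1]
    x,y=xd.copy(),yd.copy()
    for _ in range(20):
        f=1+k*(x*x+y*y); x=xd/f;y=yd/f
    return x,y
def cloud(s):
    x,y=rays(s); z=s["range_z"]
    P=np.stack([x*z,-y*z,-z],-1); E=s["extrinsics"]
    W=(P-E[:3,3])@E[:3,:3]; W[z==0]=np.nan
    return W
def atz(s,rc,h):
    x,y=rays(s); K=s["intrinsics"]
    m=lambda a: cv2.remap(a.astype(np.float32),np.float32([[rc[1]]]),np.float32([[rc[0]]]),1)[0,0]
    E=s["extrinsics"]; d=np.array([m(x),-m(y),-1.])@E[:3,:3]; o=-E[:3,3]@E[:3,:3]
    return o+d*(h-o[2])/d[2]
def proj(s,p):
    E=s["extrinsics"];K=s["intrinsics"]; c=E[:3,:3]@np.asarray(p)+E[:3,3]
    x,y=c[0]/-c[2],-c[1]/-c[2]; f=1+s["k1"]*(x*x+y*y)
    return np.array([K[1,2]+K[1,1]*y*f,K[0,2]+K[0,0]*x*f])
E
python3 - <<'E'
from h import *
for n in ("scene","top"):
    s=snap(n); save(s,n+"0.png"); np.savez(n+"0.npz",**s)
    for t in ["tray","plate","ingot_center","tongs_center","track","holder_bed","holder_push","disc","tin","weight"]:
        r=eyes.pinpoint(n,t); print(n,t,[(np.round(q["point"]).tolist(),round(q["confidence"],2)) for q in r[:3]])
print(robot.get_obs())
E
```

```text
pics
scene tray [([230.0, 339.0], 0.77), ([173.0, 207.0], 0.58)]
scene plate [([232.0, 341.0], 0.7)]
scene ingot_center []
scene tongs_center [([237.0, 360.0], 0.95), ([315.0, 430.0], 0.79), ([171.0, 400.0], 0.73)]
scene track [([173.0, 209.0], 0.82)]
scene holder_bed [([149.0, 215.0], 0.71), ([147.0, 225.0], 0.57), ([281.0, 312.0], 0.35)]
scene holder_push [([145.0, 224.0], 0.95)]
scene disc [([208.0, 363.0], 0.53)]
scene tin [([220.0, 179.0], 0.56)]
scene weight [([282.0, 315.0], 0.68), ([224.0, 180.0], 0.67)]
top tray [([183.0, 278.0], 0.79)]
top plate [([182.0, 274.0], 0.97)]
top ingot_center [([186.0, 291.0], 0.79)]
top tongs_center [([282.0, 248.0], 0.72), ([182.0, 257.0], 0.69), ([144.0, 166.0], 0.47)]
top track [([183.0, 434.0], 0.88), ([124.0, 419.0], 0.37)]
top holder_bed []
top holder_push [([219.0, 437.0], 0.92)]
top disc [([220.0, 267.0], 0.41)]
top tin [([122.0, 419.0], 0.53), ([181.0, 275.0], 0.51)]
top weight [([120.0, 277.0], 0.53), ([183.0, 435.0], 0.47)]
{'t': 1.1, 'qpos': array([ 1.14333106e+00,  9.10469284e-02,  1.23069311e+00,  2.29870896e-06,
        1.81983161e+00, -5.67392025e-02]), 'dq': array([ 0.00316936,  0.00072119,  0.00188344, -0.00101321,  0.00026166,
        0.00115391]), 'joint_efforts': array([-2.21313872e-03, -4.58502173e+01, -4.18081713e+01, -2.43273907e-04,
        1.44515830e-03,  1.05250311e-05]), 'tcp_pos': array([0.21739864, 0.55923069, 0.2393109 ]), 'ee_rot': array([-6.38288718e-06,  8.25315619e-01,  5.64671700e-01,  8.41441514e-06]), 'ft_force': array([ 0.53213204, -1.23927642,  0.7175387 ]), 'moment': array([ 0.02415371, -0.07301654,  0.04208922]), 'finger_gap': 1.003336089174997}
```

View pics/top0.png

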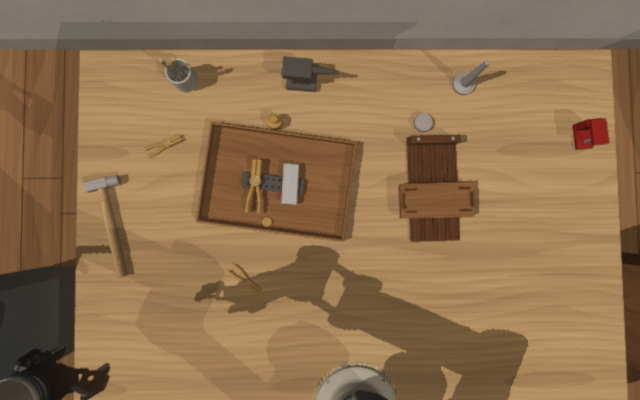

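View pics/scene0.png

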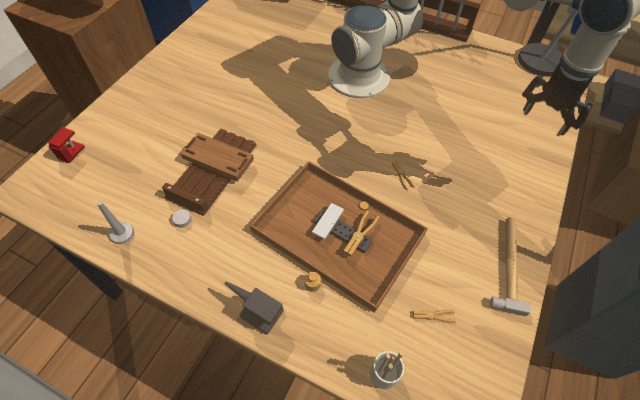

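Run:
```python
import numpy as np,cv2
im=np.load("top0.npz")["pixels"][:,:,::-1]
c=im[105:300,220:360]; c=cv2.resize(c,None,fx=3,fy=3,interpolation=cv2.INTER_CUBIC); cv2.imwrite("pics/tray_c.png",c)
```

```text
(no output)
```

View pics/tray_c.png

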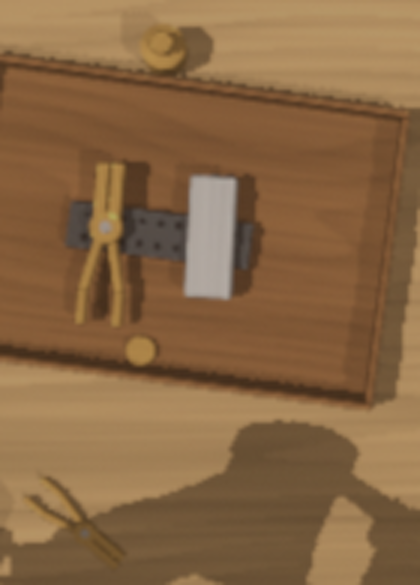

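```bash
cat > meas.py <<'E'
from h import *
def load(n): 
    return {k:v for k,v in np.load(n).items()}
def rect(s,W,box,zlo,zhi,color=None):
    r0,r1,c0,c1=box; m=np.zeros((400,640),bool); m[r0:r1,c0:c1]=1
    m&=(W[...,2]>zlo)&(W[...,2]<zhi)
    if color is not None: m&=color
    return m
E
python3 - <<'E'
from meas import *
s=load("top0.npz");W=cloud(s); im=s["pixels"]
print("bench z",np.nanmedian(W[300:330,150:180,2]), W[181,290],W[182,257],W[200,435],W[182,274],W[160,230])
def info(m,name):
    P=W[m][:,:2].astype(np.float32); r=cv2.minAreaRect(P); print(name,m.sum(),np.round(r[0],4),np.round(r[1],4),round(r[2],2),"z",np.round(np.nanpercentile(W[m][:,2],[5,50,95]),4))
hsv=cv2.cvtColor(im,cv2.COLOR_RGB2HSV)
print(hsv[181,290],hsv[182,274],hsv[182,257],hsv[160,230])
info(rect(s,W,(155,210,278,302),.024,.04,(hsv[...,1]<60)&(hsv[...,2]>110)),"ingot")
info(rect(s,W,(155,220,240,270),.022,.045,(hsv[...,1]>100)),"tongs")
info(rect(s,W,(165,200,238,310),.012,.024,(hsv[...,1]<90)&(hsv[...,2]<110)),"plate")
info(rect(s,W,(115,245,190,362),.022,.04,None),"traywalls")
info(rect(s,W,(170,225,390,480),.034,.06,None),"holder")
info(rect(s,W,(125,250,390,480),.005,.06,None),"track+holder")
info(rect(s,W,(125,150,400,470),.03,.06,None),"stop")
info(rect(s,W,(105,135,405,440),.008,.03,None),"tin")
info(rect(s,W,(105,130,262,290),.01,.06,None),"weight")
# height map of holder
print(np.round(W[178:222:3,437,2]*1000),np.round(W[178:222:3,437,0],3))
print(np.round(W[200,396:478:3,2]*1000))
E
```

```text
bench z -0.0005574549884982983 [0.58661157 0.16315326 0.03056367] [0.58465408 0.24761447 0.03225362] [ 0.53304795 -0.20775867  0.04331753] [0.58593355 0.2056432  0.01537162] [0.64623978 0.32191439 0.00534696]
[ 14  25 174] [12 44 86] [ 18 139 169] [ 14 148 133]
ingot 609 [0.5802 0.1646] [0.0396 0.1044] 86.68 z [0.0261 0.0293 0.0324]
tongs 438 [0.5752 0.2579] [0.0394 0.1387] 87.32 z [0.0237 0.0288 0.0335]
plate 486 [0.5833 0.2088] [0.1578 0.0391] 82.0 z [0.0142 0.0172 0.0206]
traywalls 2561 [0.6065 0.196 ] [0.383  0.3034] 81.67 z [0.0244 0.0299 0.0337]
holder 2545 [ 0.5331 -0.2136] [0.09   0.1916] 0.88 z [0.0361 0.0392 0.0439]
track+holder 6055 [ 0.5786 -0.2043] [0.3229 0.2012] 10.81 z [0.0068 0.0264 0.0448]
stop 434 [ 0.6915 -0.2105] [0.0213 0.1294] 0.85 z [0.0356 0.0446 0.0479]
tin 259 [ 0.7415 -0.1889] [0.0461 0.0455] 1.7 z [0.0126 0.0169 0.0198]
weight 209 [0.7393 0.2068] [0.0398 0.0512] 70.04 z [0.0182 0.0305 0.0461]
[14. 13. 41. 38. 39. 37. 39. 38. 37. 37. 39. 37. 39. 39. 12.] [0.593 0.585 0.574 0.567 0.559 0.551 0.544 0.536 0.528 0.52  0.513 0.505
 0.497 0.49  0.482]
[-6. 26. 44. 41. 36. 36. 39. 39. 39. 42. 37. 40. 37. 43. 40. 39. 42. 37.
 42. 41. 42. 40. 38. 40. 43. 46.  2. -2.]
```

```bash
cat >> h.py <<'E'
from scipy.spatial.transform import Rotation as R
def down(yaw): # tool z down, x at world yaw (deg)
    y=np.radians(yaw); X=np.array([np.cos(y),np.sin(y),0]);Z=np.array([0,0,-1.]);return np.stack([X,np.cross(Z,X),Z],1)
def plan(targets,p0=None,R0=None):
    """targets: list of (xyz,yaw)"""
    o=robot.get_obs(); p=np.array(o["tcp_pos"]) if p0 is None else np.array(p0); q=o["ee_rot"]
    Rc=R.from_quat([q[1],q[2],q[3],q[0]]).as_matrix() if R0 is None else R0
    print("now t",round(o["t"],2),np.round(p,4),"yaw",round(np.degrees(np.arctan2(Rc[1,0],Rc[0,0])),2),"F",np.round(o["ft_force"],1),"gap",round(o["finger_gap"],3),"q",np.round(o["qpos"],2))
    for x,yaw in targets:
        d=Rc.T@(np.array(x)-p); rv=np.degrees(R.from_matrix(Rc.T@down(yaw)).as_rotvec())
        print("  t",np.round(d,4),"a",np.round(rv,2),"dist",round(np.linalg.norm(d),3))
E
python3 - <<'E'
from meas import *
s=load("top0.npz");W=cloud(s)
m=rect(s,W,(118,245,190,362),.022,.04); m[:132,258:295]=0; m[140:210,225:330]=0
r=cv2.minAreaRect(W[m][:,:2].astype(np.float32)); print(r)
c=np.array([.5833,.2088]);a=np.radians(82.0);y=np.array([np.cos(a),np.sin(a)]);x=np.array([y[1],-y[0]])
for n,p in (("ingot",(.5802,.1646)),("boss",(.5846,.2476)),("tongsrect",(.5752,.2579)),("tray",r[0])):
    d=np.array(p)-c; print(n,d@x,d@y)
mid=c+(-.001)*y-0.002*x
print("mid",mid)
plan([((mid[0],mid[1],.13),-6),((mid[0],mid[1],.018),-6)])
E
```

```text
((0.5860497355461121, 0.19894006848335266), (0.3829917907714844, 0.2621845304965973), 81.67478942871094)
ingot 0.003081620049336036 -0.044201285251353625
boss -0.004112567827886527 0.03860332609842099
tongsrect -0.014854570613945932 0.04749486005743458
tray 0.004095212553224091 -0.009381286118141987
mid [0.58118029 0.20808808]
now t 1.1 [0.2174 0.5592 0.2393] yaw 68.76 F [ 0.5 -1.2  0.7] gap 1.003 q [ 1.14  0.09  1.23  0.    1.82 -0.06]
  t [-0.1955  0.4663  0.1093] a [-0.   -0.   74.76] dist 0.517
  t [-0.1955  0.4663  0.2213] a [-0.   -0.   74.76] dist 0.552
```

Call:
{"api": "move_arm", "payload": {"increments": [{"tx":-0.016,"ty":0.039,"tz":0.01,"az":6.5},{"tx":-0.035,"ty":0.083,"tz":0.02,"az":14},{"tx":-0.053,"ty":0.127,"tz":0.03,"az":22},{"tx":-0.071,"ty":0.17,"tz":0.04,"az":30},{"tx":-0.09,"ty":0.214,"tz":0.05,"az":38},{"tx":-0.108,"ty":0.258,"tz":0.06,"az":46},{"tx":-0.127,"ty":0.302,"tz":0.07,"az":54},{"tx":-0.145,"ty":0.346,"tz":0.08,"az":62},{"tx":-0.164,"ty":0.39,"tz":0.09,"az":70},{"tx":-0.182,"ty":0.434,"tz":0.1,"az":74.8}], "claw": 1}}

```text
$.increments[0]: bad value
```

Run:
```python
from h import *
plan([((.5813,.2090,.10),-6),((.5813,.2090,.018),-6)])
```

```text
now t 1.1 [0.2174 0.5592 0.2393] yaw 68.76 F [ 0.5 -1.2  0.7] gap 1.003 q [ 1.14  0.09  1.23  0.    1.82 -0.06]
  t [-0.1946  0.4661  0.1393] a [-0.   -0.   74.76] dist 0.524
  t [-0.1946  0.4661  0.2213] a [-0.   -0.   74.76] dist 0.551
```

Call:
{"api": "move_arm", "payload": {"increments": [{"tx":-0.016,"ty":0.039,"tz":0.01,"ax":0,"ay":0,"az":6.5},{"tx":-0.035,"ty":0.083,"tz":0.02,"ax":0,"ay":0,"az":14},{"tx":-0.053,"ty":0.127,"tz":0.03,"ax":0,"ay":0,"az":22},{"tx":-0.071,"ty":0.17,"tz":0.04,"ax":0,"ay":0,"az":30},{"tx":-0.09,"ty":0.214,"tz":0.05,"ax":0,"ay":0,"az":38},{"tx":-0.108,"ty":0.258,"tz":0.06,"ax":0,"ay":0,"az":46},{"tx":-0.127,"ty":0.302,"tz":0.07,"ax":0,"ay":0,"az":54},{"tx":-0.145,"ty":0.346,"tz":0.08,"ax":0,"ay":0,"az":62},{"tx":-0.164,"ty":0.39,"tz":0.09,"ax":0,"ay":0,"az":70},{"tx":-0.182,"ty":0.434,"tz":0.1,"ax":0,"ay":0,"az":74.8}], "claw": 1}}

```text
t: 2.1
tcp_pos: [0.5572, 0.2307, 0.1391]
ee_rot: [-0.0, 0.998, -0.055, 0.0]
ft_force: [0.4, 1.3, -0.8]
finger_gap: 1.0
```

Run:
```python
from h import *
plan([((.5813,.2090,.10),-6),((.5813,.2090,.018),-6)])
```

```text
now t 2.1 [0.5572 0.2307 0.1391] yaw -6.34 F [ 0.4  1.3 -0.8] gap 1.0 q [0.34 0.1  1.4  0.   1.64 0.45]
  t [0.0263 0.0189 0.0391] a [-0.02 -0.03 -0.34] dist 0.051
  t [0.0263 0.019  0.1211] a [-0.02 -0.03 -0.34] dist 0.125
```

Call:
{"api": "move_arm", "payload": {"increments": [{"tx":0.013,"ty":0.01,"tz":0.01,"ax":0,"ay":0,"az":0},{"tx":0.026,"ty":0.019,"tz":0.03,"ax":0,"ay":0,"az":0},{"tx":0.026,"ty":0.019,"tz":0.06,"ax":0,"ay":0,"az":0},{"tx":0.026,"ty":0.019,"tz":0.071,"ax":0,"ay":0,"az":0},{"tx":0.026,"ty":0.019,"tz":0.071,"ax":0,"ay":0,"az":0},{"tx":0.026,"ty":0.019,"tz":0.071,"ax":0,"ay":0,"az":0}]}}

```text
t: 2.7
tcp_pos: [0.5798, 0.2114, 0.0693]
ee_rot: [-0.0, 0.999, -0.052, 0.0]
ft_force: [-0.3, 0.3, 0.6]
finger_gap: 1.001
```

Run:
```python
from h import *
plan([((.5813,.2090,.018),-6)])
s=snap("scene"); save(s,"s1.png",(130,330,230,450),3)
W=cloud(s)
# lowest points of fingers: points near finger positions
o=robot.get_obs();
for sg in (1,-1):
    for off in (.043,.05,.057):
        yaw=np.radians(-6); p=np.array(o["tcp_pos"])+sg*off*np.array([np.cos(yaw),np.sin(yaw),0])
        d=np.hypot(W[...,0]-p[0],W[...,1]-p[1]); m=(d<.013)&(W[...,2]>.035); print(sg,off,m.sum(),np.round(np.percentile(W[m][:,2],[0,2,10]),4) if m.any() else "")
```

```text
now t 2.7 [0.5798 0.2114 0.0693] yaw -5.98 F [-0.3  0.3  0.6] gap 1.001 q [0.29 0.17 1.45 0.   1.52 0.4 ]
  t [0.0017 0.0023 0.0513] a [-0.03 -0.05  0.02] dist 0.051
1 0.043 866 [0.0742 0.0962 0.1747]
1 0.05 337 [0.0742 0.086  0.1251]
1 0.057 186 [0.0742 0.0856 0.1225]
-1 0.043 20 [0.0758 0.0761 0.0772]
-1 0.05 17 [0.0758 0.076  0.0769]
-1 0.057 5 [0.0764 0.0765 0.0767]
```

View pics/s1.png

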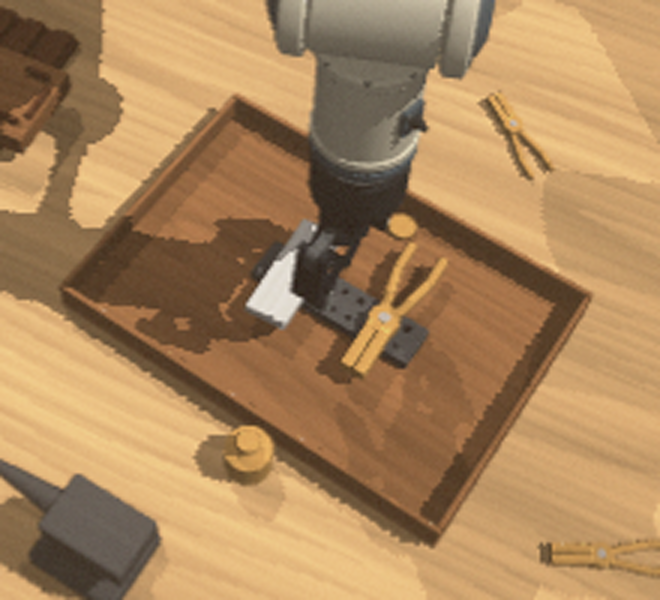

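Call:
{"api": "move_arm", "payload": {"increments": [{"tx":0.001,"ty":0.001,"tz":0.02,"ax":0,"ay":0,"az":0},{"tx":0.002,"ty":0.002,"tz":0.04,"ax":0,"ay":0,"az":0},{"tx":0.002,"ty":0.002,"tz":0.05,"ax":0,"ay":0,"az":0},{"tx":0.002,"ty":0.002,"tz":0.06,"ax":0,"ay":0,"az":0},{"tx":0.002,"ty":0.002,"tz":0.06,"ax":0,"ay":0,"az":0}]}}

```text
t: 3.25
tcp_pos: [0.5811, 0.2086, 0.0076]
ee_rot: [0.0, 0.999, -0.053, -0.001]
ft_force: [0.3, -0.9, -0.3]
finger_gap: 0.999
```

Run:
```python
from h import *
s=snap("scene"); save(s,"s2.png",(160,300,270,430),4)
plan([])
```

```text
now t 3.3 [0.5815 0.2087 0.0085] yaw -6.03 F [-0.4  0.6  0.6] gap 1.002 q [0.29 0.21 1.51 0.   1.42 0.39]
```

View pics/s2.png

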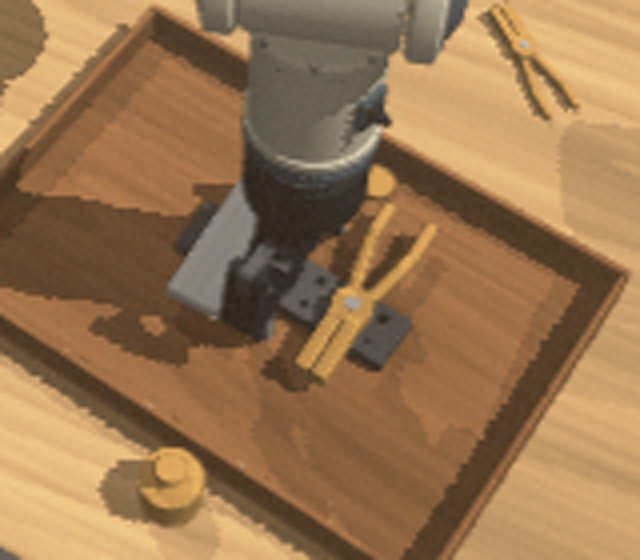

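Call:
{"api": "move_arm", "payload": {"increments": [{"tx":0,"ty":0.005,"tz":0,"ax":0,"ay":0,"az":0},{"tx":0,"ty":0.01,"tz":0,"ax":0,"ay":0,"az":0},{"tx":0,"ty":0.015,"tz":0,"ax":0,"ay":0,"az":0},{"tx":0,"ty":0.02,"tz":0,"ax":0,"ay":0,"az":0},{"tx":0,"ty":0.025,"tz":0,"ax":0,"ay":0,"az":0},{"tx":0,"ty":0.03,"tz":0,"ax":0,"ay":0,"az":0},{"tx":0,"ty":0.034,"tz":0,"ax":0,"ay":0,"az":0},{"tx":0,"ty":0.038,"tz":0,"ax":0,"ay":0,"az":0},{"tx":0,"ty":0.041,"tz":0,"ax":0,"ay":0,"az":0},{"tx":0,"ty":0.044,"tz":0,"ax":0,"ay":0,"az":0}]}}

```text
t: 4.3
tcp_pos: [0.5775, 0.1652, 0.0093]
ee_rot: [-0.001, 0.999, -0.053, 0.001]
ft_force: [1.4, 5.9, 4.2]
finger_gap: 0.997
```

Run:
```python
from h import *
s=snap("scene"); save(s,"s3.png",(160,300,270,430),4)
plan([])
```

```text
now t 4.35 [0.5774 0.1647 0.0092] yaw -6.04 F [0.4 3.6 4.7] gap 0.997 q [0.22 0.17 1.56 0.   1.41 0.33]
```

View pics/s3.png

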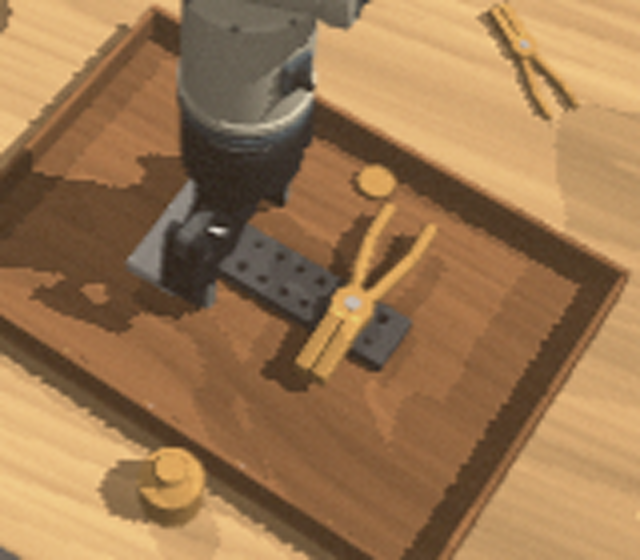

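Call:
{"api": "move_arm", "payload": {"increments": [{"tx":0,"ty":0.004,"tz":0,"ax":0,"ay":0,"az":0},{"tx":0,"ty":0.008,"tz":0,"ax":0,"ay":0,"az":0},{"tx":0,"ty":0.012,"tz":0,"ax":0,"ay":0,"az":0},{"tx":0,"ty":0.016,"tz":0,"ax":0,"ay":0,"az":0},{"tx":0,"ty":0.02,"tz":0,"ax":0,"ay":0,"az":0},{"tx":0,"ty":0.024,"tz":0,"ax":0,"ay":0,"az":0},{"tx":0,"ty":0.028,"tz":0,"ax":0,"ay":0,"az":0},{"tx":0,"ty":0.032,"tz":0,"ax":0,"ay":0,"az":0},{"tx":0,"ty":0.036,"tz":0,"ax":0,"ay":0,"az":0},{"tx":0,"ty":0.04,"tz":0,"ax":0,"ay":0,"az":0}]}}

```text
t: 5.35
tcp_pos: [0.5726, 0.1246, 0.0081]
ee_rot: [0.0, 0.999, -0.053, -0.0]
ft_force: [0.0, 2.8, -1.5]
finger_gap: 1.0
```

Run:
```python
from h import *
s=snap("scene"); save(s,"s4.png",(160,300,250,410),4)
plan([])
```

```text
now t 5.4 [0.5726 0.124  0.0082] yaw -6.07 F [ 1.3  2.3 -1.8] gap 0.999 q [ 0.16  0.13  1.6  -0.    1.41  0.26]
```

View pics/s4.png

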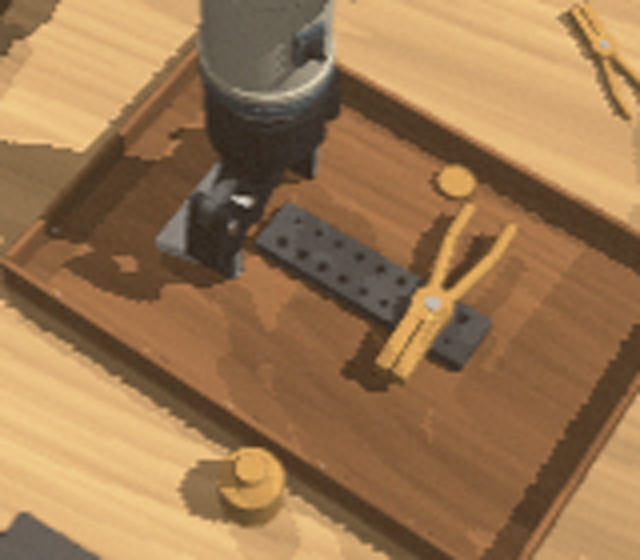

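Call:
{"api": "move_arm", "payload": {"increments": [{"tx":0,"ty":-0.01,"tz":0,"ax":0,"ay":0,"az":0},{"tx":-0.002,"ty":-0.03,"tz":0,"ax":0,"ay":0,"az":0},{"tx":-0.004,"ty":-0.05,"tz":0,"ax":0,"ay":0,"az":0},{"tx":-0.004,"ty":-0.07,"tz":0,"ax":0,"ay":0,"az":0},{"tx":-0.004,"ty":-0.082,"tz":0,"ax":0,"ay":0,"az":0},{"tx":-0.004,"ty":-0.09,"tz":0,"ax":0,"ay":0,"az":0},{"tx":-0.004,"ty":-0.096,"tz":0,"ax":0,"ay":0,"az":0},{"tx":-0.004,"ty":-0.1,"tz":0,"ax":0,"ay":0,"az":0},{"tx":-0.004,"ty":-0.104,"tz":0,"ax":0,"ay":0,"az":0},{"tx":-0.004,"ty":-0.108,"tz":0,"ax":0,"ay":0,"az":0}]}}

```text
t: 6.4
tcp_pos: [0.5802, 0.2322, 0.0082]
ee_rot: [0.0, 0.999, -0.053, -0.0]
ft_force: [1.0, -2.0, 1.1]
finger_gap: 1.0
```

Call:
{"api": "move_arm", "payload": {"increments": [{"tx":0,"ty":-0.004,"tz":0,"ax":0,"ay":0,"az":0},{"tx":0,"ty":-0.008,"tz":0,"ax":0,"ay":0,"az":0},{"tx":0,"ty":-0.012,"tz":0,"ax":0,"ay":0,"az":0},{"tx":0,"ty":-0.016,"tz":0,"ax":0,"ay":0,"az":0},{"tx":0,"ty":-0.02,"tz":0,"ax":0,"ay":0,"az":0},{"tx":0,"ty":-0.023,"tz":0,"ax":0,"ay":0,"az":0},{"tx":0,"ty":-0.026,"tz":0,"ax":0,"ay":0,"az":0}]}}

```text
t: 7.1
tcp_pos: [0.5829, 0.2589, 0.0083]
ee_rot: [0.0, 0.999, -0.053, 0.0]
ft_force: [0.3, -1.8, -0.1]
finger_gap: 1.0
```

Run:
```python
from h import *
s=snap("scene"); save(s,"s5.png",(160,300,270,430),4)
plan([])
```

```text
now t 7.15 [0.583  0.2593 0.0084] yaw -6.03 F [ 0.5  0.1 -0.8] gap 0.998 q [0.37 0.27 1.45 0.   1.43 0.47]
```

View pics/s5.png

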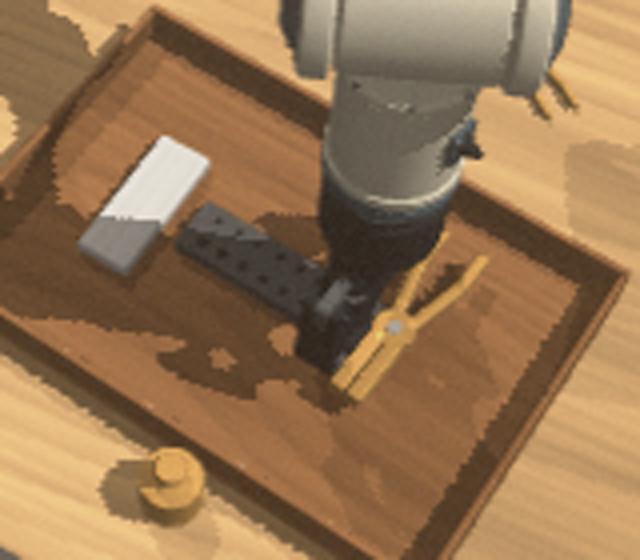

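Call:
{"api": "move_arm", "payload": {"increments": [{"tx":0,"ty":-0.004,"tz":0,"ax":0,"ay":0,"az":0},{"tx":0,"ty":-0.008,"tz":0,"ax":0,"ay":0,"az":0},{"tx":0,"ty":-0.012,"tz":0,"ax":0,"ay":0,"az":0},{"tx":0,"ty":-0.016,"tz":0,"ax":0,"ay":0,"az":0},{"tx":0,"ty":-0.02,"tz":0,"ax":0,"ay":0,"az":0},{"tx":0,"ty":-0.024,"tz":0,"ax":0,"ay":0,"az":0},{"tx":0,"ty":-0.028,"tz":0,"ax":0,"ay":0,"az":0},{"tx":0,"ty":-0.031,"tz":0,"ax":0,"ay":0,"az":0},{"tx":0,"ty":-0.034,"tz":0,"ax":0,"ay":0,"az":0},{"tx":0,"ty":-0.034,"tz":0,"ax":0,"ay":0,"az":0}]}}

```text
t: 8.15
tcp_pos: [0.5864, 0.293, 0.0082]
ee_rot: [-0.0, 0.999, -0.053, -0.0]
ft_force: [0.0, -1.1, -1.1]
finger_gap: 1.003
```

Run:
```python
from h import *
s=snap("scene"); save(s,"s6.png",(160,300,270,430),4)
plan([])
```

```text
now t 8.2 [0.5864 0.2928 0.0082] yaw -6.02 F [ 0.6 -0.8 -1.4] gap 1.0 q [0.41 0.31 1.39 0.   1.44 0.52]
```

View pics/s6.png

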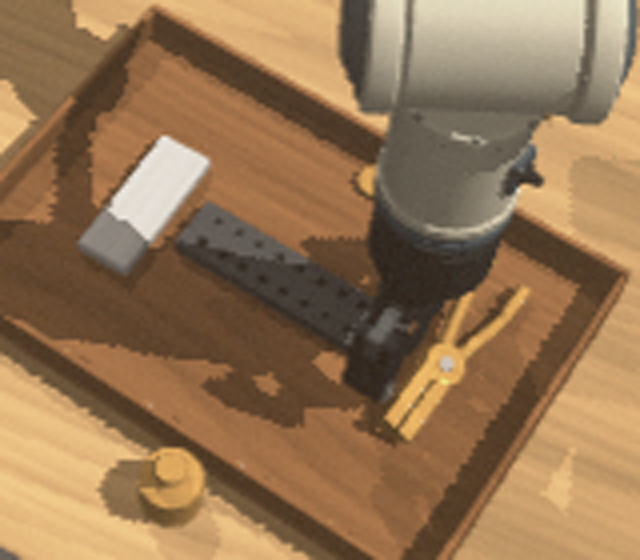

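Tongs look pushed off beyond the plate's end (boss at crop ~(447,362)); ingot off at the other end. Backing off and up to measure.

Call:
{"api": "move_arm", "payload": {"increments": [{"tx":0,"ty":0.006,"tz":0,"ax":0,"ay":0,"az":0},{"tx":0,"ty":0.015,"tz":-0.01,"ax":0,"ay":0,"az":0},{"tx":0,"ty":0.02,"tz":-0.04,"ax":0,"ay":0,"az":0},{"tx":0,"ty":0.04,"tz":-0.08,"ax":0,"ay":0,"az":0},{"tx":-0.03,"ty":0.07,"tz":-0.12,"ax":0,"ay":0,"az":0},{"tx":-0.08,"ty":0.1,"tz":-0.14,"ax":0,"ay":0,"az":0},{"tx":-0.13,"ty":0.12,"tz":-0.15,"ax":0,"ay":0,"az":0},{"tx":-0.17,"ty":0.13,"tz":-0.15,"ax":0,"ay":0,"az":0},{"tx":-0.17,"ty":0.13,"tz":-0.15,"ax":0,"ay":0,"az":0}]}}

```text
t: 9.1
tcp_pos: [0.4008, 0.1799, 0.1602]
ee_rot: [-0.001, 0.999, -0.053, 0.001]
ft_force: [1.5, 0.6, 0.1]
finger_gap: 1.001
```

Run:
```python
from meas import *
s=snap("top"); save(s,"t7.png",(105,260,190,370),4)
np.savez("top1.npz",**s); W=cloud(s); im=s["pixels"]; hsv=cv2.cvtColor(im,cv2.COLOR_RGB2HSV)
s2=snap("scene"); save(s2,"s7.png",(160,300,270,430),4); np.savez("scene1.npz",**s2)
plan([])
```

```text
now t 9.2 [0.4027 0.1805 0.1602] yaw -6.05 F [ 0.9 -0.4  0.2] gap 0.997 q [ 0.34 -0.35  1.77  0.    1.71  0.45]
```

View pics/t7.png

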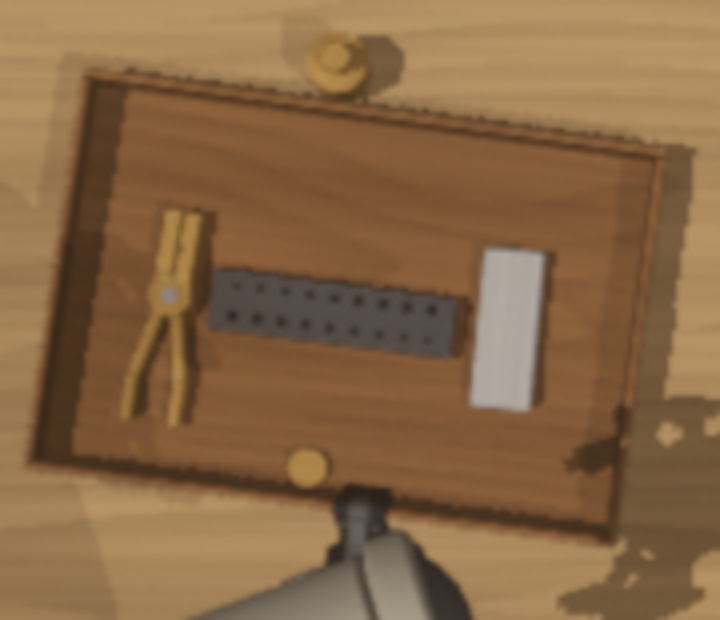

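View pics/s7.png

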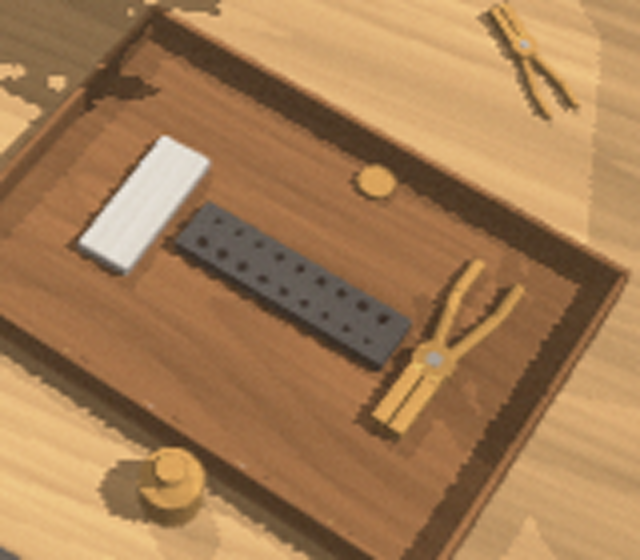

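```bash
cat > pl.py <<'E'
from meas import *
def obs(nm,boxes):
    s=load(nm);W=cloud(s);hsv=cv2.cvtColor(s["pixels"],cv2.COLOR_RGB2HSV)
    for n,b,zl,zh,c in boxes:
        col={"p":(hsv[...,1]<90)&(hsv[...,2]<115),"i":(hsv[...,1]<60)&(hsv[...,2]>110),"t":(hsv[...,1]>100),"-":None}[c]
        m=rect(s,W,b,zl,zh,col)
        # largest component
        k,l,st,_=cv2.connectedComponentsWithStats(m.astype(np.uint8)); m=l==1+np.argmax(st[1:,4])
        # project contour to median height plane for sub-noise xy
        z=np.nanmedian(W[m][:,2]); 
        r=cv2.minAreaRect(W[m][:,:2].astype(np.float32)); print(nm,n,m.sum(),np.round(r[0],4),np.round(r[1],4),round(r[2],2),"z",np.round(np.nanpercentile(W[m][:,2],[5,50,95]),4),"mean",np.round(W[m].mean(0),4))
E
python3 - <<'E'
from pl import *
obs("top1.npz",[("plate",(165,200,238,308),.009,.028,"p"),("ingot",(160,215,304,330),.01,.03,"i"),("tongs",(150,215,215,245),.010,.04,"t")])
obs("scene1.npz",[("plate",(205,255,310,376),.009,.028,"p"),("ingot",(190,232,285,325),.01,.03,"i")])
E
```

```text
top1.npz plate 903 [0.5834 0.2095] [0.159 0.039] 82.15 z [0.0142 0.0174 0.0203] mean [0.5834 0.2094 0.0173]
top1.npz ingot 588 [0.5719 0.0955] [0.0391 0.1035] 83.92 z [0.0141 0.0171 0.0201] mean [0.5715 0.0955 0.0171]
top1.npz tongs 435 [0.5814 0.3154] [0.0399 0.1388] 77.87 z [0.0119 0.0169 0.0217] mean [0.5864 0.316  0.0168]
scene1.npz plate 860 [0.5839 0.2089] [0.1599 0.0429] 82.28 z [0.0139 0.0176 0.0205] mean [0.5856 0.2099 0.0175]
scene1.npz ingot 500 [0.5725 0.0952] [0.0406 0.1052] 84.43 z [0.0138 0.0176 0.0209] mean [0.5746 0.0959 0.0175]
```

Run:
```python
from pl import *
obs("top1.npz",[("holder",(170,225,390,480),.034,.06,"-"),("stop",(125,150,400,470),.03,.06,"-")])
obs("scene1.npz",[("holder",(125,185,170,262),.034,.06,"-")])
plan([((.5836,.2092,.09),-7.8),((.5836,.2092,.0145),-7.8)])
```

```text
top1.npz holder 2537 [ 0.5331 -0.2134] [0.09   0.1909] 0.93 z [0.0363 0.0394 0.0437] mean [ 0.5329 -0.2125  0.0395]
top1.npz stop 435 [ 0.6912 -0.2103] [0.021  0.1303] 1.1 z [0.0356 0.0449 0.0481] mean [ 0.6901 -0.2098  0.0441]
scene1.npz holder 1657 [ 0.5338 -0.2138] [0.0935 0.1902] 1.04 z [0.0363 0.04   0.0451] mean [ 0.5362 -0.2108  0.0402]
now t 9.2 [0.4027 0.1805 0.1602] yaw -6.05 F [ 0.9 -0.4  0.2] gap 0.997 q [ 0.34 -0.35  1.77  0.    1.71  0.45]
  t [ 0.1767 -0.0474  0.071 ] a [-0.12 -0.21  1.75] dist 0.196
  t [ 0.1764 -0.0473  0.1465] a [-0.12 -0.21  1.75] dist 0.234
```

Call:
{"api": "move_arm", "payload": {"increments": [{"tx":0.04,"ty":-0.01,"tz":0.01,"ax":0,"ay":0,"az":0.5},{"tx":0.08,"ty":-0.02,"tz":0.03,"ax":0,"ay":0,"az":1},{"tx":0.12,"ty":-0.034,"tz":0.05,"ax":0,"ay":0,"az":1.8},{"tx":0.155,"ty":-0.044,"tz":0.065,"ax":0,"ay":0,"az":1.8},{"tx":0.177,"ty":-0.047,"tz":0.08,"ax":0,"ay":0,"az":1.8},{"tx":0.177,"ty":-0.047,"tz":0.095,"ax":0,"ay":0,"az":1.8},{"tx":0.177,"ty":-0.047,"tz":0.1,"ax":0,"ay":0,"az":1.8},{"tx":0.177,"ty":-0.047,"tz":0.1,"ax":0,"ay":0,"az":1.8}], "claw": 1}}

```text
t: 10.0
tcp_pos: [0.5838, 0.2089, 0.057]
ee_rot: [0.0, 0.998, -0.068, -0.001]
ft_force: [-0.4, -0.4, 0.2]
finger_gap: 1.002
```

Run:
```python
from h import *
plan([((.5836,.2092,.0145),-7.8)])
snap("top");plan([((.5836,.2092,.0145),-7.8)])
snap("top");plan([((.5836,.2092,.0145),-7.8)])
```

```text
now t 10.0 [0.5838 0.2089 0.057 ] yaw -7.85 F [-0.4 -0.4  0.2] gap 1.002 q [0.29 0.19 1.45 0.   1.51 0.43]
  t [-0.0001 -0.0003  0.0425] a [ 0.05  0.13 -0.05] dist 0.043
now t 10.05 [0.5842 0.2091 0.0584] yaw -7.84 F [-0.3 -0.5  0.7] gap 0.998 q [0.29 0.18 1.45 0.   1.51 0.43]
  t [-0.0006  0.      0.0439] a [ 0.    0.02 -0.04] dist 0.044
now t 10.1 [0.5846 0.2093 0.0593] yaw -7.83 F [-0.3  0.1 -0.7] gap 1.0 q [0.29 0.18 1.45 0.   1.51 0.43]
  t [-0.001   0.0003  0.0448] a [-0.03 -0.06 -0.03] dist 0.045
```

Call:
{"api": "move_arm", "payload": {"increments": [{"tx":0,"ty":0,"tz":0.015,"ax":0,"ay":0,"az":0},{"tx":-0.001,"ty":0,"tz":0.03,"ax":0,"ay":0,"az":0},{"tx":-0.001,"ty":0,"tz":0.04,"ax":0,"ay":0,"az":0},{"tx":-0.001,"ty":0,"tz":0.045,"ax":0,"ay":0,"az":0},{"tx":-0.001,"ty":0,"tz":0.045,"ax":0,"ay":0,"az":0},{"tx":-0.001,"ty":0,"tz":0.045,"ax":0,"ay":0,"az":0}], "claw": 1}}

```text
t: 10.7
tcp_pos: [0.5838, 0.2093, 0.0134]
ee_rot: [0.0, 0.998, -0.068, 0.0]
ft_force: [0.1, 0.1, 1.1]
finger_gap: 0.997
```

Run:
```python
from h import *
plan([((.5836,.2092,.0145),-7.8)])
```

```text
now t 10.7 [0.5838 0.2093 0.0134] yaw -7.84 F [0.1 0.1 1.1] gap 0.997 q [ 0.29  0.22  1.5  -0.    1.43  0.43]
  t [-0.0002  0.0002 -0.0011] a [-0.   -0.01 -0.04] dist 0.001
```

Call:
{"api": "move_arm", "payload": {"increments": [{"tx":0,"ty":0,"tz":0,"ax":0,"ay":0,"az":0},{"tx":0,"ty":0,"tz":0,"ax":0,"ay":0,"az":0},{"tx":0,"ty":0,"tz":0,"ax":0,"ay":0,"az":0},{"tx":0,"ty":0,"tz":0,"ax":0,"ay":0,"az":0},{"tx":0,"ty":0,"tz":0,"ax":0,"ay":0,"az":0},{"tx":0,"ty":0,"tz":0,"ax":0,"ay":0,"az":0},{"tx":0,"ty":0,"tz":0,"ax":0,"ay":0,"az":0},{"tx":0,"ty":0,"tz":0,"ax":0,"ay":0,"az":0}], "claw": -1}}

```text
t: 11.5
tcp_pos: [0.5846, 0.2094, 0.0143]
ee_rot: [-0.0, 0.998, -0.068, 0.001]
ft_force: [4.5, -0.5, 5.5]
finger_gap: 0.45
```

Call:
{"api": "move_arm", "payload": {"increments": [{"tx":0,"ty":0,"tz":-0.003,"ax":0,"ay":0,"az":0},{"tx":0,"ty":0,"tz":-0.008,"ax":0,"ay":0,"az":0},{"tx":0,"ty":0,"tz":-0.018,"ax":0,"ay":0,"az":0},{"tx":0,"ty":0,"tz":-0.032,"ax":0,"ay":0,"az":0},{"tx":0,"ty":0,"tz":-0.05,"ax":0,"ay":0,"az":0},{"tx":0,"ty":0,"tz":-0.07,"ax":0,"ay":0,"az":0},{"tx":0,"ty":0,"tz":-0.09,"ax":0,"ay":0,"az":0},{"tx":0,"ty":0,"tz":-0.1,"ax":0,"ay":0,"az":0},{"tx":0,"ty":0,"tz":-0.1,"ax":0,"ay":0,"az":0}]}}

```text
t: 12.4
tcp_pos: [0.5847, 0.2097, 0.1162]
ee_rot: [-0.001, 0.998, -0.068, 0.002]
ft_force: [0.0, -0.6, -6.4]
finger_gap: 0.446
```

Run:
```python
from h import *
s=snap("scene"); save(s,"s8.png",(120,300,240,440),4); W=cloud(s)
plan([((.5331,-.2135,.115),1.0)])
```

```text
now t 12.45 [0.5841 0.2095 0.1143] yaw -7.84 F [-0.6 -0.1 -7.8] gap 0.446 q [0.29 0.16 1.38 0.   1.6  0.43]
  t [ 0.0072  0.426  -0.001 ] a [-0.04 -0.09 -8.84] dist 0.426
```

View pics/s8.png

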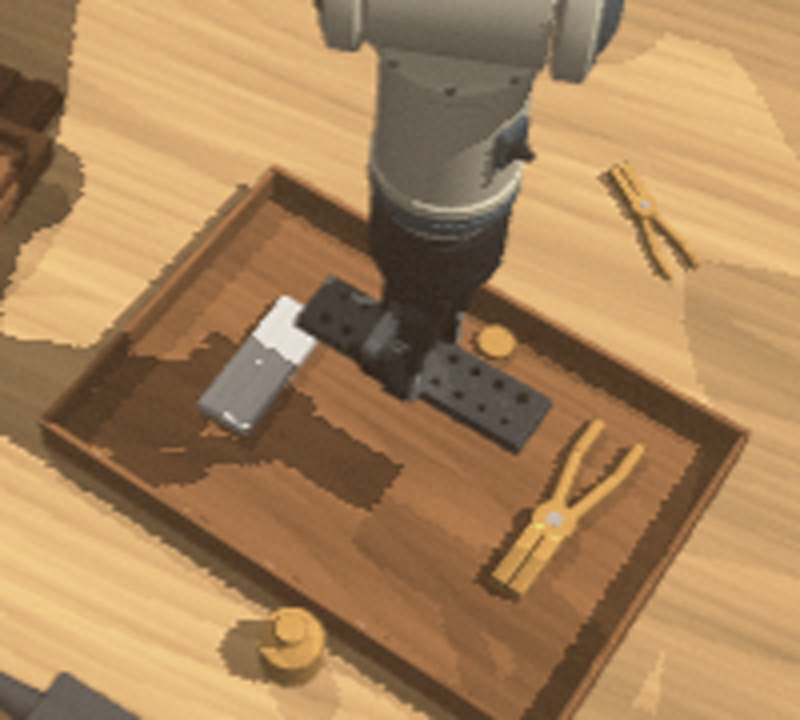

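Call:
{"api": "move_arm", "payload": {"increments": [{"tx":0,"ty":0.01,"tz":0,"ax":0,"ay":0,"az":0},{"tx":0,"ty":0.03,"tz":0,"ax":0,"ay":0,"az":-0.5},{"tx":0,"ty":0.055,"tz":0,"ax":0,"ay":0,"az":-1},{"tx":0.001,"ty":0.085,"tz":0,"ax":0,"ay":0,"az":-1.5},{"tx":0.002,"ty":0.115,"tz":0,"ax":0,"ay":0,"az":-2},{"tx":0.002,"ty":0.145,"tz":0,"ax":0,"ay":0,"az":-3},{"tx":0.003,"ty":0.175,"tz":0,"ax":0,"ay":0,"az":-4},{"tx":0.003,"ty":0.205,"tz":0,"ax":0,"ay":0,"az":-5},{"tx":0.004,"ty":0.23,"tz":0,"ax":0,"ay":0,"az":-6},{"tx":0.004,"ty":0.25,"tz":0,"ax":0,"ay":0,"az":-6}]}}

```text
t: 13.45
tcp_pos: [0.5521, -0.041, 0.1115]
ee_rot: [0.0, 1.0, -0.017, -0.001]
ft_force: [0.6, 1.2, -6.1]
finger_gap: 0.447
```

Call:
{"api": "move_arm", "payload": {"increments": [{"tx":-0.001,"ty":0.02,"tz":0,"ax":0,"ay":0,"az":-0.5},{"tx":-0.003,"ty":0.05,"tz":0,"ax":0,"ay":0,"az":-1},{"tx":-0.006,"ty":0.08,"tz":0,"ax":0,"ay":0,"az":-1.5},{"tx":-0.009,"ty":0.11,"tz":0,"ax":0,"ay":0,"az":-2},{"tx":-0.012,"ty":0.14,"tz":0,"ax":0,"ay":0,"az":-2.8},{"tx":-0.014,"ty":0.16,"tz":0,"ax":0,"ay":0,"az":-2.8},{"tx":-0.015,"ty":0.173,"tz":0,"ax":0,"ay":0,"az":-2.8},{"tx":-0.015,"ty":0.175,"tz":0,"ax":0,"ay":0,"az":-2.8},{"tx":-0.015,"ty":0.175,"tz":0,"ax":0,"ay":0,"az":-2.8}]}}

```text
t: 14.35
tcp_pos: [0.5326, -0.213, 0.1126]
ee_rot: [-0.001, 1.0, 0.008, -0.001]
ft_force: [0.4, 1.3, -6.7]
finger_gap: 0.442
```

Run:
```python
from h import *
plan([((.5331,-.2135,.115),1.0)])
s=snap("top"); save(s,"t9.png",(130,260,370,510),4);np.savez("top2.npz",**s); W=cloud(s)
s=snap("scene"); save(s,"s9.png",(100,240,150,310),4)
plan([((.5331,-.2135,.0605),1.0),((.5331,-.2135,.0505),1.0)])
hsv=cv2.cvtColor(np.load("top2.npz")["pixels"],cv2.COLOR_RGB2HSV)
m=(W[...,2]>.085)&(W[...,2]<.13)&(hsv[...,1]<90)&(hsv[...,2]<115);m[:160]=0;m[235:]=0;m[:,:380]=0;m[:,500:]=0
r=cv2.minAreaRect(W[m][:,:2].astype(np.float32));print(m.sum(),r,np.percentile(W[m][:,2],[5,50,95]))
```

```text
now t 14.35 [ 0.5326 -0.213   0.1126] yaw 0.93 F [ 0.4  1.3 -6.7] gap 0.442 q [-0.44  0.03  1.51  0.    1.59 -0.46]
  t [ 0.0005  0.0005 -0.0024] a [-0.06  0.06 -0.07] dist 0.003
now t 14.45 [ 0.533  -0.2123  0.113 ] yaw 1.01 F [-0.1  1.1 -5.6] gap 0.446 q [-0.44  0.03  1.51  0.    1.59 -0.46]
  t [0.0001 0.0013 0.0525] a [-0.05  0.02  0.01] dist 0.052
  t [0.0001 0.0013 0.0625] a [-0.05  0.02  0.01] dist 0.062
588 ((0.5291448831558228, -0.17540854215621948), (0.05845613032579422, 0.08488031476736069), 5.535558223724365) [0.1128582  0.11554664 0.11841416]
```

View pics/t9.png

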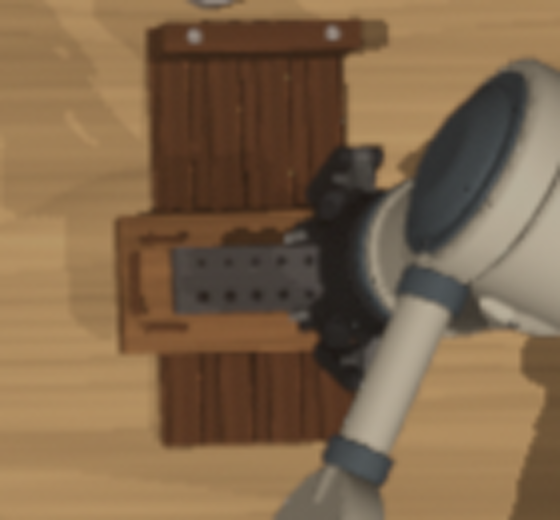

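View pics/s9.png

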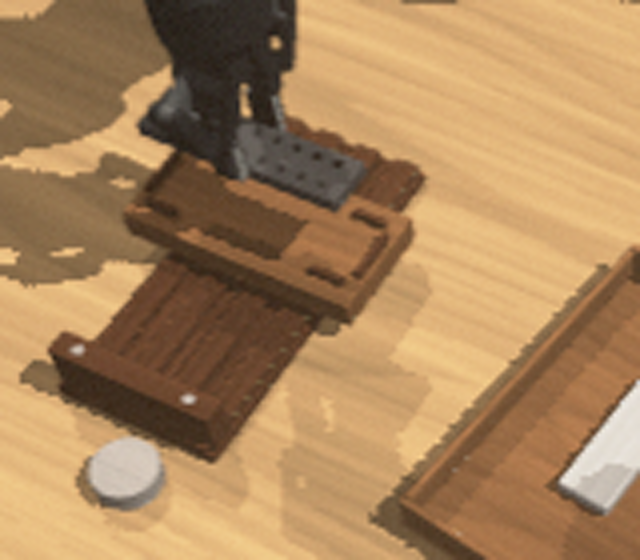

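Run:
```python
from meas import *
s=load("top2.npz");W=cloud(s);hsv=cv2.cvtColor(s["pixels"],cv2.COLOR_RGB2HSV)
m=(W[...,2]>.085)&(W[...,2]<.13)&(hsv[...,1]<90)&(hsv[...,2]<115)&(W[...,1]>-.175)&(W[...,1]<-.12);m[:160]=0;m[235:]=0;m[:,:380]=0;m[:,500:]=0
r=cv2.minAreaRect(W[m][:,:2].astype(np.float32));print(m.sum(),r)
P=W[m];A=np.c_[P[:,:2]-P[:,:2].mean(0),np.ones(len(P))];print(np.linalg.lstsq(A,P[:,2],rcond=None)[0],P[:,1].max())
```

```text
285 ((0.5309666395187378, -0.15332520008087158), (0.04311155527830124, 0.03580784797668457), 89.48716735839844)
[-0.02253071 -0.00183317  0.11548932] -0.13184402846126156
```

Call:
{"api": "move_arm", "payload": {"increments": [{"tx":0.001,"ty":0.001,"tz":0.01,"ax":0,"ay":0,"az":0},{"tx":0.001,"ty":0.001,"tz":0.025,"ax":0,"ay":0,"az":0},{"tx":0.001,"ty":0.001,"tz":0.038,"ax":0,"ay":0,"az":0},{"tx":0.001,"ty":0.001,"tz":0.048,"ax":0,"ay":0,"az":0},{"tx":0.001,"ty":0.001,"tz":0.054,"ax":0,"ay":0,"az":0},{"tx":0.001,"ty":0.001,"tz":0.058,"ax":0,"ay":0,"az":0},{"tx":0.001,"ty":0.001,"tz":0.06,"ax":0,"ay":0,"az":0},{"tx":0.001,"ty":0.001,"tz":0.06,"ax":0,"ay":0,"az":0}]}}

```text
t: 15.25
tcp_pos: [0.5341, -0.2144, 0.0534]
ee_rot: [0.0, 1.0, 0.008, 0.0]
ft_force: [-0.2, -0.1, -6.5]
finger_gap: 0.446
```

Run:
```python
from h import *
s=snap("scene"); save(s,"s10.png",(100,240,150,310),4)
plan([((.5331,-.2135,.0485),1.0)]);
snap("top");plan([((.5331,-.2135,.0485),1.0)])
```

```text
now t 15.3 [ 0.5342 -0.2145  0.0537] yaw 0.95 F [ 0.1  0.4 -6.9] gap 0.448 q [-0.44  0.07  1.58 -0.    1.49 -0.46]
  t [-0.0011 -0.001   0.0052] a [ 0.02 -0.04 -0.05] dist 0.005
now t 15.35 [ 0.5343 -0.2145  0.054 ] yaw 0.95 F [-0.1 -0.3 -6.4] gap 0.449 q [-0.44  0.07  1.58 -0.    1.49 -0.46]
  t [-0.0012 -0.001   0.0055] a [ 0.03 -0.06 -0.05] dist 0.006
```

View pics/s10.png

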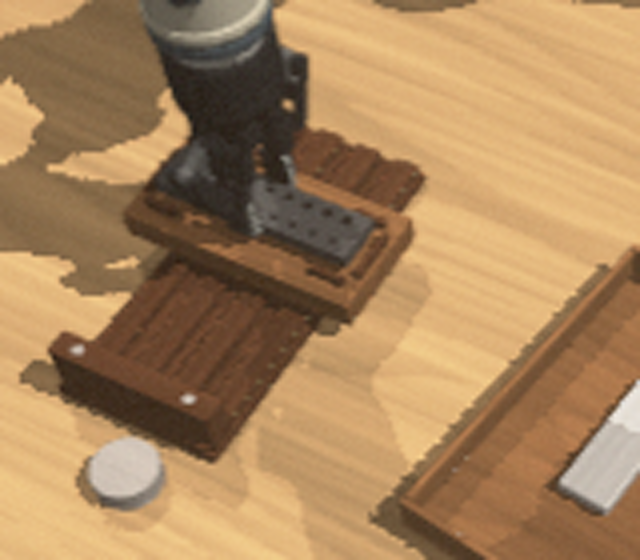

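Plate sits inside the lips from this view, still ~5 mm up. Lower in small steps.

Call:
{"api": "move_arm", "payload": {"increments": [{"tx":-0.001,"ty":-0.001,"tz":0.001,"ax":0,"ay":0,"az":0},{"tx":-0.001,"ty":-0.001,"tz":0.002,"ax":0,"ay":0,"az":0},{"tx":-0.001,"ty":-0.001,"tz":0.003,"ax":0,"ay":0,"az":0},{"tx":-0.001,"ty":-0.001,"tz":0.004,"ax":0,"ay":0,"az":0},{"tx":-0.001,"ty":-0.001,"tz":0.0045,"ax":0,"ay":0,"az":0},{"tx":-0.001,"ty":-0.001,"tz":0.0045,"ax":0,"ay":0,"az":0}]}}

```text
t: 15.95
tcp_pos: [0.5328, -0.2133, 0.0486]
ee_rot: [-0.0, 1.0, 0.008, -0.0]
ft_force: [0.5, 0.4, -6.3]
finger_gap: 0.447
```

Call:
{"api": "move_arm", "payload": {"increments": [{"tx":0,"ty":0,"tz":0.0005,"ax":0,"ay":0,"az":0},{"tx":0,"ty":0,"tz":0.001,"ax":0,"ay":0,"az":0},{"tx":0,"ty":0,"tz":0.001,"ax":0,"ay":0,"az":0},{"tx":0,"ty":0,"tz":0.001,"ax":0,"ay":0,"az":0}]}}

```text
t: 16.35
tcp_pos: [0.533, -0.2133, 0.0483]
ee_rot: [0.0, 1.0, 0.008, 0.0]
ft_force: [-2.7, 0.7, -2.9]
finger_gap: 0.448
```

Call:
{"api": "move_arm", "payload": {"increments": [{"tx":0,"ty":0,"tz":0.0005,"ax":0,"ay":0,"az":0},{"tx":0,"ty":0,"tz":0.0008,"ax":0,"ay":0,"az":0},{"tx":0,"ty":0,"tz":0.0008,"ax":0,"ay":0,"az":0}]}}

```text
t: 16.65
tcp_pos: [0.5335, -0.2134, 0.0482]
ee_rot: [0.0, 1.0, 0.008, 0.001]
ft_force: [-2.8, 2.4, 4.0]
finger_gap: 0.449
```

Run:
```python
from h import *
s=snap("scene"); save(s,"s11.png",(100,240,150,310),4)
plan([])
```

```text
now t 16.7 [ 0.5335 -0.2134  0.0482] yaw 0.96 F [-2.2  1.9  5.7] gap 0.447 q [-0.44  0.07  1.59  0.    1.48 -0.46]
```

View pics/s11.png

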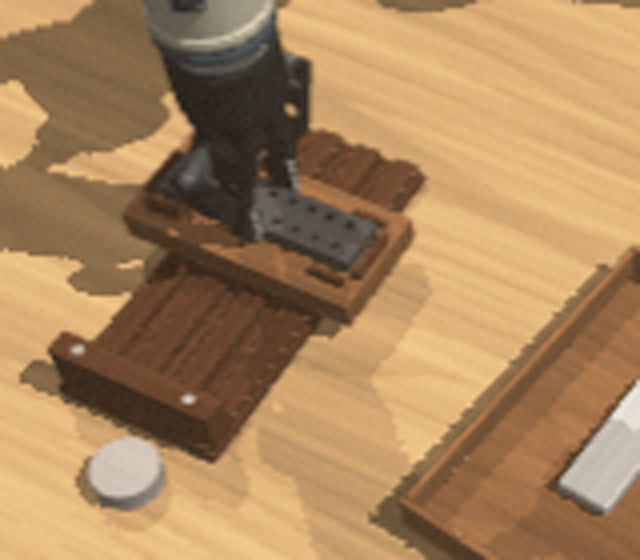

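Call:
{"api": "move_arm", "payload": {"increments": [{"tx":0,"ty":0,"tz":0,"ax":0,"ay":0,"az":0},{"tx":0,"ty":0,"tz":0,"ax":0,"ay":0,"az":0},{"tx":0,"ty":0,"tz":0,"ax":0,"ay":0,"az":0},{"tx":0,"ty":0,"tz":0,"ax":0,"ay":0,"az":0},{"tx":0,"ty":0,"tz":0,"ax":0,"ay":0,"az":0}], "claw": 0.5}}

```text
t: 17.2
tcp_pos: [0.5329, -0.2134, 0.0469]
ee_rot: [0.0, 1.0, 0.008, -0.0]
ft_force: [0.4, 0.2, -0.5]
finger_gap: 0.751
```

Call:
{"api": "move_arm", "payload": {"increments": [{"tx":0,"ty":0,"tz":-0.01,"ax":0,"ay":0,"az":0},{"tx":0,"ty":0,"tz":-0.03,"ax":0,"ay":0,"az":0},{"tx":0,"ty":0,"tz":-0.06,"ax":0,"ay":0,"az":0},{"tx":0,"ty":0,"tz":-0.1,"ax":0,"ay":0,"az":0},{"tx":-0.03,"ty":0,"tz":-0.13,"ax":0,"ay":0,"az":0},{"tx":-0.07,"ty":0,"tz":-0.13,"ax":0,"ay":0,"az":0},{"tx":-0.11,"ty":0,"tz":-0.13,"ax":0,"ay":0,"az":0},{"tx":-0.12,"ty":0,"tz":-0.13,"ax":0,"ay":0,"az":0},{"tx":-0.12,"ty":0,"tz":-0.13,"ax":0,"ay":0,"az":0}]}}

```text
t: 18.1
tcp_pos: [0.4123, -0.2156, 0.1783]
ee_rot: [0.001, 1.0, 0.008, 0.001]
ft_force: [0.1, -0.4, -0.8]
finger_gap: 0.755
```

Run:
```python
from pl import *
plan([])
s=snap("top"); save(s,"t12.png",(100,260,370,510),4);np.savez("top3.npz",**s)
s=snap("scene"); save(s,"s12.png",(100,240,150,310),4);np.savez("scene3.npz",**s)
obs("top3.npz",[("plate",(170,225,390,480),.044,.062,"p"),("holder",(170,225,390,480),.034,.06,"-")])
obs("scene3.npz",[("plate",(125,185,170,262),.044,.062,"p")])
```

```text
now t 18.1 [ 0.4123 -0.2156  0.1783] yaw 0.88 F [ 0.1 -0.4 -0.8] gap 0.755 q [-0.55 -0.28  1.69  0.    1.73 -0.57]
top3.npz plate 950 [ 0.5327 -0.2134] [0.0389 0.1606] 0.89 z [0.0482 0.051  0.0542] mean [ 0.5325 -0.2125  0.0511]
top3.npz holder 2547 [ 0.5337 -0.2136] [0.09   0.1907] 0.88 z [0.0367 0.0414 0.0532] mean [ 0.5332 -0.211   0.044 ]
scene3.npz plate 661 [ 0.5323 -0.2156] [0.1656 0.0445] 89.94 z [0.0475 0.0517 0.0549] mean [ 0.5349 -0.2101  0.0515]
```

View pics/t12.png

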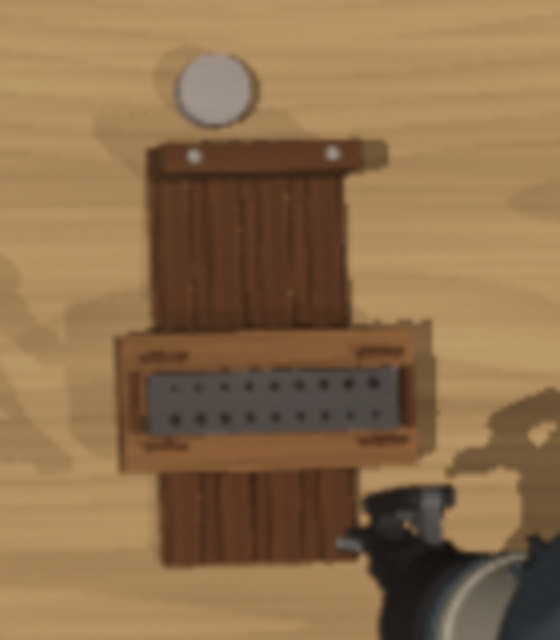

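View pics/s12.png

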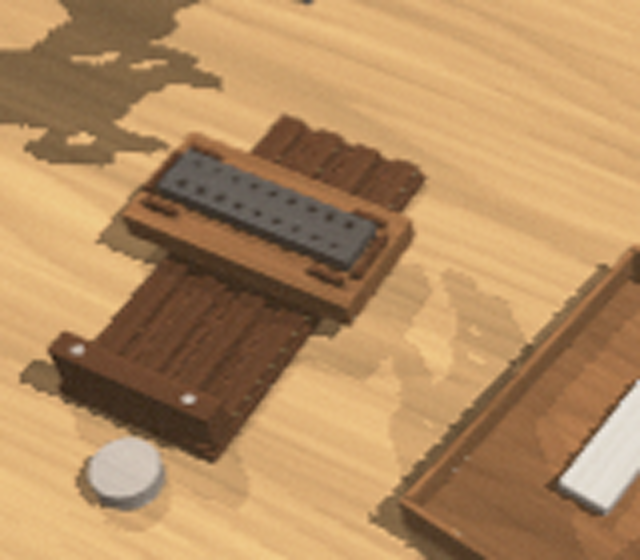

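Run:
```python
from h import *
plan([((.450,-.2145,.09),1.0),((.450,-.2145,.030),1.0)])
```

```text
now t 18.2 [ 0.4136 -0.2154  0.1776] yaw 0.95 F [ 0.9 -0.4 -0.1] gap 0.75 q [-0.55 -0.28  1.69  0.    1.73 -0.57]
  t [ 0.0363 -0.0004  0.0877] a [ 0.03 -0.08 -0.05] dist 0.095
  t [ 0.0362 -0.0004  0.1477] a [ 0.03 -0.08 -0.05] dist 0.152
```

Call:
{"api": "move_arm", "payload": {"increments": [{"tx":0.01,"ty":0,"tz":0.01,"ax":0,"ay":0,"az":0},{"tx":0.02,"ty":0,"tz":0.03,"ax":0,"ay":0,"az":0},{"tx":0.03,"ty":0,"tz":0.05,"ax":0,"ay":0,"az":0},{"tx":0.036,"ty":0,"tz":0.06,"ax":0,"ay":0,"az":0},{"tx":0.036,"ty":0,"tz":0.07,"ax":0,"ay":0,"az":0},{"tx":0.036,"ty":0,"tz":0.07,"ax":0,"ay":0,"az":0},{"tx":0.036,"ty":0,"tz":0.07,"ax":0,"ay":0,"az":0}], "claw": -1}}

```text
t: 18.9
tcp_pos: [0.4491, -0.2147, 0.1073]
ee_rot: [0.0, 1.0, 0.008, 0.0]
ft_force: [0.2, 0.0, 1.2]
finger_gap: -0.003
```

Run:
```python
from h import *
plan([((.450,-.2145,.030),1.0)])
```

```text
now t 18.9 [ 0.4491 -0.2147  0.1073] yaw 0.96 F [0.2 0.  1.2] gap -0.003 q [-0.51 -0.17  1.72 -0.    1.59 -0.53]
  t [ 0.0009 -0.0002  0.0773] a [ 0.   -0.   -0.04] dist 0.077
```

Call:
{"api": "move_arm", "payload": {"increments": [{"tx":0.001,"ty":0,"tz":0.02,"ax":0,"ay":0,"az":0},{"tx":0.001,"ty":0,"tz":0.045,"ax":0,"ay":0,"az":0},{"tx":0.001,"ty":0,"tz":0.063,"ax":0,"ay":0,"az":0},{"tx":0.001,"ty":0,"tz":0.073,"ax":0,"ay":0,"az":0},{"tx":0.001,"ty":0,"tz":0.077,"ax":0,"ay":0,"az":0},{"tx":0.001,"ty":0,"tz":0.077,"ax":0,"ay":0,"az":0}]}}

```text
t: 19.5
tcp_pos: [0.4501, -0.2149, 0.0305]
ee_rot: [0.0, 1.0, 0.008, 0.0]
ft_force: [-0.3, 0.0, -0.4]
finger_gap: -0.001
```

Run:
```python
from h import *
s=snap("scene"); save(s,"s13.png",(90,230,150,310),4);plan([])
```

```text
now t 19.55 [ 0.4504 -0.215   0.0311] yaw 0.94 F [-0.7 -0.2  0.1] gap -0.003 q [-0.51 -0.12  1.81  0.    1.45 -0.53]
```

View pics/s13.png

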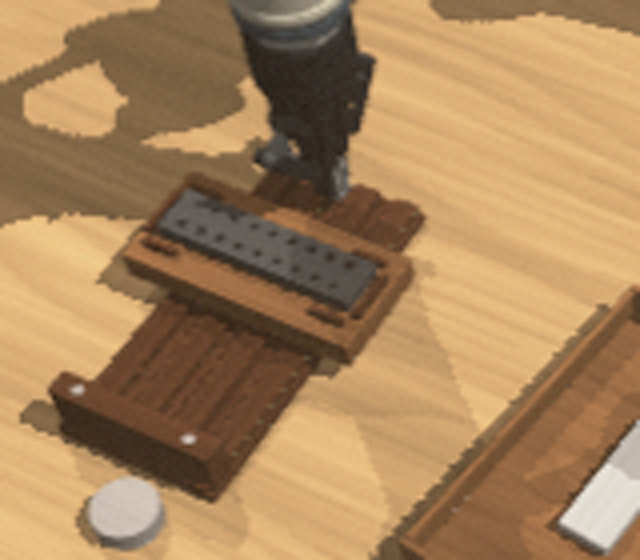

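Call:
{"api": "move_arm", "payload": {"increments": [{"tx":0.006,"ty":0,"tz":0,"ax":0,"ay":0,"az":0},{"tx":0.012,"ty":0,"tz":0,"ax":0,"ay":0,"az":0},{"tx":0.017,"ty":0,"tz":0,"ax":0,"ay":0,"az":0},{"tx":0.02,"ty":0,"tz":0,"ax":0,"ay":0,"az":0},{"tx":0.023,"ty":0,"tz":0,"ax":0,"ay":0,"az":0},{"tx":0.026,"ty":0,"tz":0,"ax":0,"ay":0,"az":0},{"tx":0.03,"ty":0,"tz":0,"ax":0,"ay":0,"az":0},{"tx":0.035,"ty":0,"tz":0,"ax":0,"ay":0,"az":0},{"tx":0.04,"ty":0,"tz":0,"ax":0,"ay":0,"az":0},{"tx":0.045,"ty":0,"tz":0,"ax":0,"ay":0,"az":0}]}}

```text
t: 20.55
tcp_pos: [0.4951, -0.2139, 0.0298]
ee_rot: [-0.0, 1.0, 0.008, -0.0]
ft_force: [-2.4, -0.1, 0.6]
finger_gap: -0.007
```

Call:
{"api": "move_arm", "payload": {"increments": [{"tx":0.006,"ty":0,"tz":0,"ax":0,"ay":0,"az":0},{"tx":0.012,"ty":0,"tz":0,"ax":0,"ay":0,"az":0},{"tx":0.018,"ty":0,"tz":0,"ax":0,"ay":0,"az":0},{"tx":0.024,"ty":0,"tz":0,"ax":0,"ay":0,"az":0},{"tx":0.03,"ty":0,"tz":0,"ax":0,"ay":0,"az":0},{"tx":0.036,"ty":0,"tz":0,"ax":0,"ay":0,"az":0},{"tx":0.042,"ty":0,"tz":0,"ax":0,"ay":0,"az":0},{"tx":0.047,"ty":0,"tz":0,"ax":0,"ay":0,"az":0},{"tx":0.052,"ty":0,"tz":0,"ax":0,"ay":0,"az":0},{"tx":0.056,"ty":0,"tz":0,"ax":0,"ay":0,"az":0}]}}

```text
t: 21.55
tcp_pos: [0.5513, -0.2131, 0.0299]
ee_rot: [0.0, 1.0, 0.008, -0.0]
ft_force: [-3.5, -1.9, -0.4]
finger_gap: 0.001
```

Run:
```python
from h import *
s=snap("scene"); save(s,"s14.png",(90,230,150,310),4);plan([])
```

```text
now t 21.6 [ 0.5519 -0.2129  0.03  ] yaw 0.96 F [-0.5  0.2 -0.3] gap 0.0 q [-0.43  0.13  1.56  0.    1.45 -0.44]
```

View pics/s14.png

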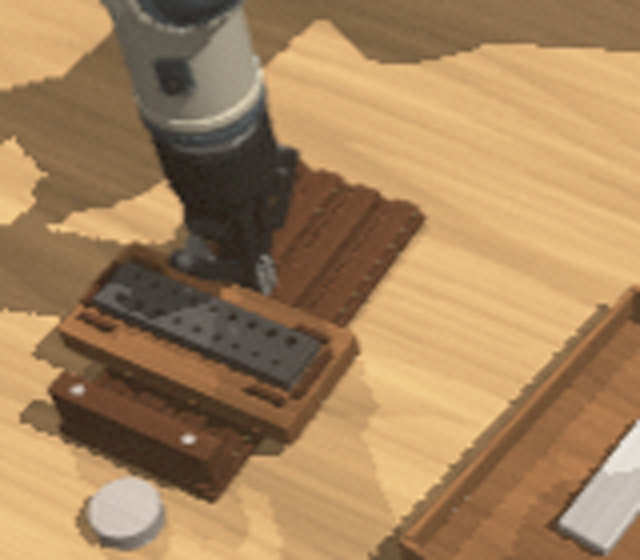

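Call:
{"api": "move_arm", "payload": {"increments": [{"tx":0.004,"ty":0,"tz":0,"ax":0,"ay":0,"az":0},{"tx":0.008,"ty":0,"tz":0,"ax":0,"ay":0,"az":0},{"tx":0.012,"ty":0,"tz":0,"ax":0,"ay":0,"az":0},{"tx":0.015,"ty":0,"tz":0,"ax":0,"ay":0,"az":0},{"tx":0.017,"ty":0,"tz":0,"ax":0,"ay":0,"az":0},{"tx":0.019,"ty":0,"tz":0,"ax":0,"ay":0,"az":0},{"tx":0.021,"ty":0,"tz":0,"ax":0,"ay":0,"az":0}]}}

```text
t: 22.3
tcp_pos: [0.5721, -0.2126, 0.03]
ee_rot: [-0.0, 1.0, 0.008, 0.0]
ft_force: [-3.4, -0.1, 0.7]
finger_gap: -0.001
```

Call:
{"api": "move_arm", "payload": {"increments": [{"tx":0.001,"ty":0,"tz":0,"ax":0,"ay":0,"az":0},{"tx":0.002,"ty":0,"tz":0,"ax":0,"ay":0,"az":0},{"tx":0.003,"ty":0,"tz":0,"ax":0,"ay":0,"az":0}]}}

```text
t: 22.6
tcp_pos: [0.5743, -0.2126, 0.03]
ee_rot: [-0.0, 1.0, 0.008, -0.001]
ft_force: [-8.8, 0.5, 4.4]
finger_gap: -0.001
```

Call:
{"api": "move_arm", "payload": {"increments": [{"tx":0.001,"ty":0,"tz":0,"ax":0,"ay":0,"az":0},{"tx":0.001,"ty":0,"tz":0,"ax":0,"ay":0,"az":0},{"tx":0.001,"ty":0,"tz":0,"ax":0,"ay":0,"az":0}]}}

```text
t: 22.9
tcp_pos: [0.5743, -0.2126, 0.03]
ee_rot: [-0.0, 1.0, 0.008, -0.002]
ft_force: [-9.5, 0.5, 3.1]
finger_gap: 0.003
```

Call:
{"api": "move_arm", "payload": {"increments": [{"tx":0.001,"ty":0,"tz":0,"ax":0,"ay":0,"az":0},{"tx":0.001,"ty":0,"tz":0,"ax":0,"ay":0,"az":0}]}}

```text
t: 23.1
tcp_pos: [0.5744, -0.2126, 0.0301]
ee_rot: [-0.0, 1.0, 0.008, -0.003]
ft_force: [-13.7, 1.8, 5.9]
finger_gap: 0.002
```

Call:
{"api": "move_arm", "payload": {"increments": [{"tx":-0.006,"ty":0,"tz":0,"ax":0,"ay":0,"az":0},{"tx":-0.02,"ty":0,"tz":0,"ax":0,"ay":0,"az":0},{"tx":-0.04,"ty":0,"tz":-0.02,"ax":0,"ay":0,"az":0},{"tx":-0.07,"ty":0,"tz":-0.05,"ax":0,"ay":0,"az":0},{"tx":-0.1,"ty":0,"tz":-0.08,"ax":0,"ay":0,"az":0},{"tx":-0.14,"ty":0,"tz":-0.11,"ax":0,"ay":0,"az":0},{"tx":-0.15,"ty":0,"tz":-0.13,"ax":0,"ay":0,"az":0},{"tx":-0.15,"ty":0,"tz":-0.13,"ax":0,"ay":0,"az":0}]}}

```text
t: 23.9
tcp_pos: [0.4278, -0.2161, 0.1647]
ee_rot: [0.002, 1.0, 0.008, 0.004]
ft_force: [1.1, 0.0, -0.1]
finger_gap: -0.002
```

Run:
```python
from pl import *
plan([])
s=snap("top"); save(s,"t15.png",(90,260,190,500),2.5);np.savez("top4.npz",**s)
s=snap("scene"); save(s,"s15.png",None,1.2);np.savez("scene4.npz",**s)
obs("top4.npz",[("plate",(130,200,390,480),.044,.062,"p"),("h+stop",(125,200,390,480),.034,.06,"-"),("tin",(105,131,405,440),.008,.03,"-"),("weight",(105,130,262,290),.01,.06,"-"),("ingot",(160,215,304,330),.01,.03,"i"),("tongs",(150,215,215,245),.010,.04,"t")])
W=cloud(s:=load("top4.npz"));print(np.round(np.c_[W[132:190:2,460,0],W[132:190:2,460,2]],3).tolist())
```

```text
now t 23.9 [ 0.4278 -0.2161  0.1647] yaw 0.9 F [ 1.1  0.  -0.1] gap -0.002 q [-0.54 -0.25  1.68  0.    1.7  -0.55]
top4.npz plate 945 [ 0.6302 -0.2115] [0.0393 0.161 ] 0.98 z [0.0482 0.051  0.0539] mean [ 0.6302 -0.2108  0.051 ]
top4.npz h+stop 2524 [ 0.6314 -0.2119] [0.0905 0.1904] 0.89 z [0.0366 0.0415 0.0531] mean [ 0.6301 -0.2093  0.0441]
top4.npz tin 256 [ 0.7418 -0.1887] [0.0461 0.0437] 88.98 z [0.0129 0.0168 0.0195] mean [ 0.7414 -0.1885  0.0166]
top4.npz weight 208 [0.7442 0.205 ] [0.0379 0.0382] 44.27 z [0.0174 0.0306 0.0457] mean [0.7423 0.204  0.0321]
top4.npz ingot 591 [0.5721 0.0955] [0.039  0.1043] 83.91 z [0.0141 0.0171 0.0201] mean [0.5717 0.0955 0.0171]
top4.npz tongs 432 [0.5815 0.3159] [0.0406 0.1386] 78.16 z [0.012  0.0168 0.0213] mean [0.5869 0.3159 0.0168]
[[0.719, -0.002], [0.714, -0.004], [0.708, -0.004], [0.702, -0.003], [0.696, 0.001], [0.692, -0.002], [0.686, 0.0], [0.673, 0.039], [0.667, 0.04], [0.662, 0.041], [0.657, 0.04], [0.65, 0.051], [0.645, 0.049], [0.639, 0.053], [0.634, 0.051], [0.629, 0.05], [0.624, 0.05], [0.619, 0.049], [0.614, 0.052], [0.61, 0.041], [0.604, 0.044], [0.6, 0.039], [0.595, 0.039], [0.589, 0.042], [0.588, -0.002], [0.583, -0.0], [0.577, 0.001], [0.572, -0.002], [0.567, 0.0]]
```

View pics/t15.png

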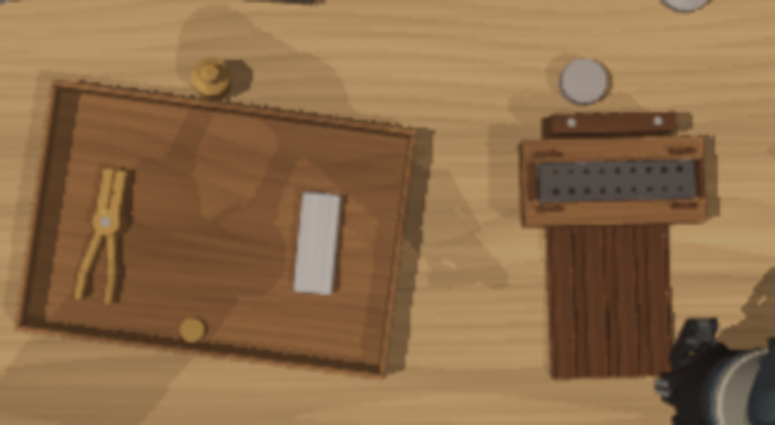

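View pics/s15.png

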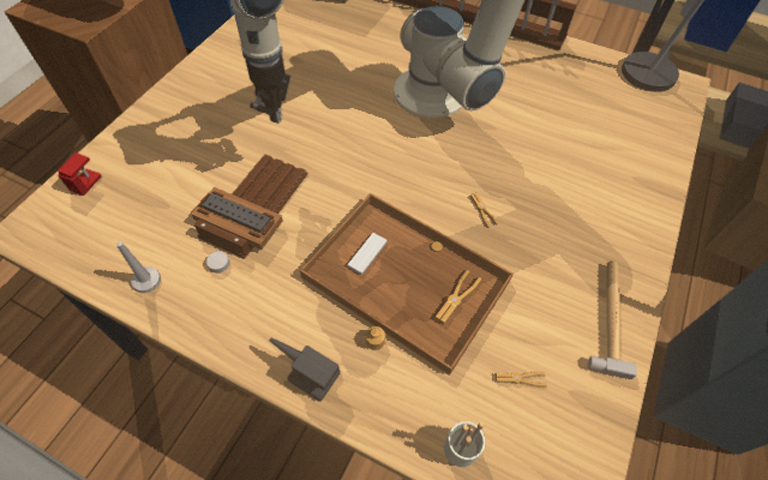

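Run:
```python
from pl import *
s=load("scene4.npz"); save(s,"s16.png",(145,235,140,260),6)
obs("top4.npz",[("stop",(125,147,400,470),.03,.06,"-")])
W=cloud(load("top4.npz"))
for c in (420,432,445):
  print(c,np.round(np.c_[W[130:152,c,0],W[130:152,c,2]],3).tolist())
W=cloud(s)
for r in [(0.66,-.16),(0.66,-.26)]:
  for x in np.arange(.66,.71,.004):
    m=(abs(W[...,0]-x)<.003)&(abs(W[...,1]-r[1])<.01); print(round(x,3),np.round(np.nanmax(W[m][:,2]),3) if m.any() else None,end=" ")
  print()
```

```text
top4.npz stop 438 [ 0.6915 -0.2107] [0.0212 0.1301] 0.84 z [0.0348 0.0447 0.0476] mean [ 0.6901 -0.2096  0.0439]
420 [[0.72, 0.018], [0.719, 0.011], [0.718, 0.005], [0.717, -0.004], [0.715, -0.005], [0.711, -0.003], [0.699, 0.043], [0.696, 0.045], [0.693, 0.047], [0.691, 0.042], [0.688, 0.045], [0.686, 0.044], [0.682, 0.047], [0.681, 0.043], [0.681, 0.027], [0.682, 0.009], [0.673, 0.04], [0.671, 0.038], [0.668, 0.042], [0.665, 0.041], [0.663, 0.038], [0.661, 0.033]]
432 [[0.724, -0.001], [0.722, -0.002], [0.72, -0.004], [0.716, 0.001], [0.713, -0.001], [0.701, 0.044], [0.698, 0.045], [0.696, 0.044], [0.693, 0.046], [0.69, 0.045], [0.688, 0.045], [0.685, 0.047], [0.683, 0.044], [0.681, 0.039], [0.681, 0.025], [0.676, 0.039], [0.674, 0.036], [0.671, 0.039], [0.668, 0.041], [0.665, 0.039], [0.663, 0.039], [0.66, 0.038]]
445 [[0.724, 0.0], [0.721, 0.003], [0.719, -0.0], [0.716, 0.0], [0.713, 0.001], [0.7, 0.046], [0.698, 0.044], [0.696, 0.042], [0.692, 0.048], [0.69, 0.046], [0.688, 0.044], [0.685, 0.043], [0.683, 0.044], [0.682, 0.032], [0.682, 0.022], [0.676, 0.037], [0.673, 0.04], [0.671, 0.038], [0.667, 0.042], [0.665, 0.04], [0.663, 0.04], [0.66, 0.039]]
0.66 0.048 0.664 0.047 0.668 0.044 0.672 0.044 0.676 0.043 0.68 0.047 0.684 0.047 0.688 0.049 0.692 0.049 0.696 0.049 0.7 0.048 0.704 0.045 0.708 0.016 
0.66 0.047 0.664 0.045 0.668 0.042 0.672 0.044 0.676 0.041 0.68 0.046 0.684 0.05 0.688 0.048 0.692 0.049 0.696 0.049 0.7 0.048 0.704 0.047 0.708 0.017
```

View pics/s16.png

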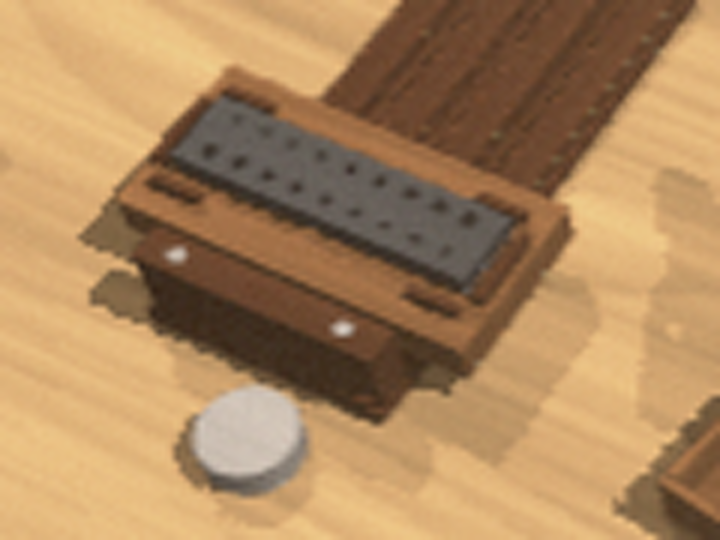

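Run:
```python
from pl import *
W=cloud(load("top4.npz"))
for c in (420,432,445): print(np.round(np.c_[W[232:250,c,0],W[232:250,c,2]],3).tolist())
plan([((.5600,-.2126,.09),1.0),((.5600,-.2126,.030),1.0)])
```

```text
[[0.451, 0.005], [0.448, 0.011], [0.445, 0.009], [0.443, 0.007], [0.44, 0.005], [0.438, 0.007], [0.435, 0.004], [0.432, 0.009], [0.43, 0.012], [0.427, 0.015], [0.424, -0.004], [0.421, 0.002], [0.419, -0.003], [0.416, 0.002], [0.413, -0.002], [0.411, -0.003], [0.408, -0.002], [0.405, -0.002]]
[[0.45, 0.013], [0.448, 0.014], [0.445, 0.014], [0.443, 0.018], [0.44, 0.017], [0.437, 0.013], [0.435, 0.011], [0.432, 0.011], [0.429, 0.01], [0.427, 0.013], [0.423, -0.001], [0.421, -0.002], [0.418, 0.004], [0.415, -0.003], [0.413, 0.001], [0.41, -0.0], [0.408, 0.001], [0.405, -0.005]]
[[0.45, 0.005], [0.447, 0.007], [0.445, 0.006], [0.442, 0.008], [0.439, 0.011], [0.437, 0.011], [0.434, 0.014], [0.432, 0.013], [0.429, 0.01], [0.426, -0.0], [0.423, 0.0], [0.42, -0.002], [0.418, -0.002], [0.415, -0.003], [0.412, -0.0], [0.41, 0.002], [0.407, -0.001], [0.404, -0.003]]
now t 24.0 [ 0.4277 -0.2152  0.1603] yaw 0.95 F [ 0.1 -0.3  0.3] gap -0.0 q [-0.54 -0.24  1.69  0.    1.69 -0.55]
  t [ 0.1322 -0.0005  0.0707] a [ 0.06 -0.15 -0.05] dist 0.15
  t [ 0.132  -0.0006  0.1307] a [ 0.06 -0.15 -0.05] dist 0.186
```

Call:
{"api": "move_arm", "payload": {"increments": [{"tx":0.04,"ty":0,"tz":0.03,"ax":0,"ay":0,"az":0},{"tx":0.08,"ty":0,"tz":0.06,"ax":0,"ay":0,"az":0},{"tx":0.11,"ty":0,"tz":0.09,"ax":0,"ay":0,"az":0},{"tx":0.125,"ty":0,"tz":0.12,"ax":0,"ay":0,"az":0},{"tx":0.13,"ty":0,"tz":0.131,"ax":0,"ay":0,"az":0},{"tx":0.134,"ty":0,"tz":0.131,"ax":0,"ay":0,"az":0},{"tx":0.139,"ty":0,"tz":0.131,"ax":0,"ay":0,"az":0},{"tx":0.143,"ty":0,"tz":0.131,"ax":0,"ay":0,"az":0},{"tx":0.147,"ty":0,"tz":0.131,"ax":0,"ay":0,"az":0},{"tx":0.147,"ty":0,"tz":0.131,"ax":0,"ay":0,"az":0}]}}

```text
t: 25.0
tcp_pos: [0.5742, -0.213, 0.03]
ee_rot: [0.0, 1.0, 0.008, 0.0]
ft_force: [-1.7, 0.1, 1.2]
finger_gap: -0.004
```

Call:
{"api": "move_arm", "payload": {"increments": [{"tx":0.001,"ty":0,"tz":0,"ax":0,"ay":0,"az":0},{"tx":0.002,"ty":0,"tz":0,"ax":0,"ay":0,"az":0},{"tx":0.003,"ty":0,"tz":0,"ax":0,"ay":0,"az":0},{"tx":0.003,"ty":0,"tz":0,"ax":0,"ay":0,"az":0}]}}

```text
t: 25.4
tcp_pos: [0.5744, -0.2129, 0.0299]
ee_rot: [-0.0, 1.0, 0.008, -0.003]
ft_force: [-14.8, -0.2, 9.3]
finger_gap: 0.002
```

Run:
```python
from pl import *
s=snap("scene"); save(s,"s17.png",(120,230,130,270),5);np.savez("scene5.npz",**s)
s=snap("top"); save(s,"t17.png",(120,220,370,500),5);np.savez("top5.npz",**s)
for t in ("holder_bed","holder_push","track"):
    for cam,ss in (("top","top5.npz"),("scene","scene5.npz")):
        for q in eyes.pinpoint(cam,t)[:2]:
            print(t,cam,q["point"],round(q["confidence"],2),np.round(atz(load(ss),q["point"],{"holder_bed":.04,"holder_push":.028,"track":0}[t]),4))
W=cloud(load("top5.npz"))
for c in (412,420,426,432): print(np.round(np.c_[W[138:150,c,0],W[138:150,c,2]],3).tolist())
```

```text
holder_bed top [161.5, 438.5] 0.98 [ 0.6326 -0.2205  0.04  ]
holder_bed scene [177.2, 194.9] 0.58 [ 0.6302 -0.2188  0.04  ]
holder_bed scene [233.5, 339.9] 0.46 [0.6085 0.2119 0.04  ]
holder_push top [180.1, 436.3] 0.89 [ 0.5857 -0.2175  0.028 ]
holder_push scene [167.4, 205.3] 0.6 [ 0.5826 -0.2205  0.028 ]
track top [180.9, 435.3] 0.8 [ 0.5864 -0.2238  0.    ]
track scene [177.3, 208.0] 0.91 [ 0.5935 -0.2105  0.    ]
[[0.693, 0.045], [0.69, 0.046], [0.688, 0.045], [0.686, 0.043], [0.683, 0.045], [0.681, 0.042], [0.68, 0.031], [0.68, 0.018], [0.673, 0.044], [0.672, 0.036], [0.668, 0.041], [0.666, 0.039]]
[[0.694, 0.042], [0.69, 0.045], [0.688, 0.045], [0.685, 0.047], [0.683, 0.044], [0.681, 0.04], [0.681, 0.027], [0.681, 0.012], [0.674, 0.039], [0.671, 0.04], [0.669, 0.036], [0.666, 0.037]]
[[0.694, 0.042], [0.69, 0.045], [0.688, 0.045], [0.686, 0.043], [0.683, 0.045], [0.681, 0.038], [0.681, 0.026], [0.681, 0.015], [0.673, 0.039], [0.671, 0.038], [0.668, 0.039], [0.666, 0.039]]
[[0.693, 0.047], [0.69, 0.047], [0.687, 0.047], [0.685, 0.043], [0.682, 0.045], [0.682, 0.036], [0.681, 0.026], [0.675, 0.041], [0.674, 0.037], [0.671, 0.04], [0.668, 0.039], [0.666, 0.035]]
```

View pics/s17.png

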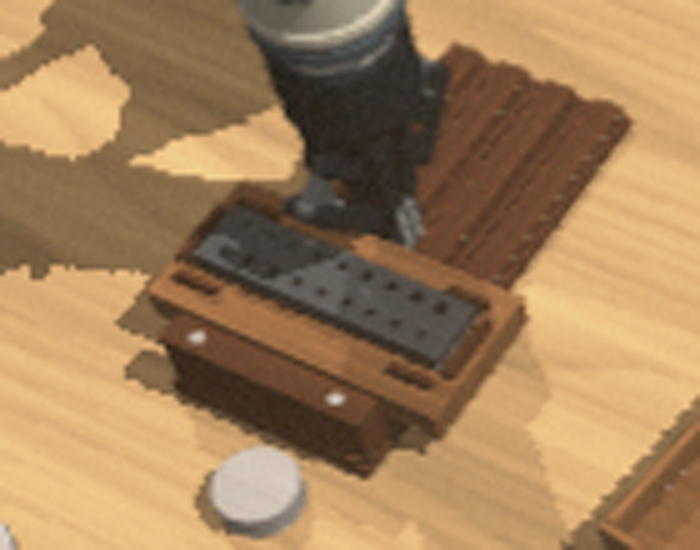

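View pics/t17.png

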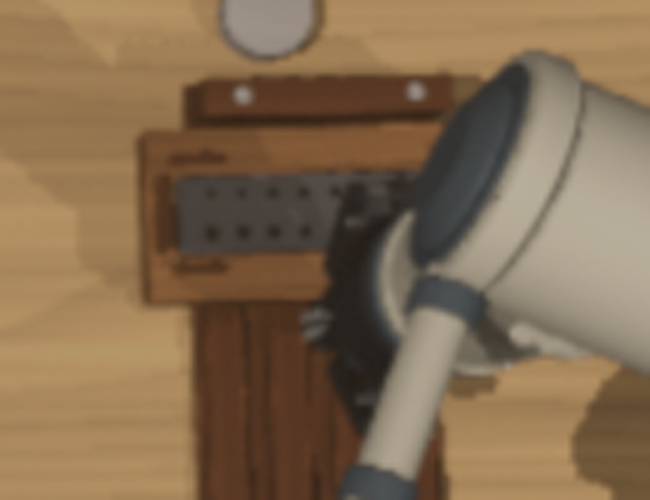

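Call:
{"api": "move_arm", "payload": {"increments": [{"tx":0.001,"ty":0,"tz":0,"ax":0,"ay":0,"az":0},{"tx":0.002,"ty":0,"tz":0,"ax":0,"ay":0,"az":0},{"tx":0.002,"ty":0,"tz":0,"ax":0,"ay":0,"az":0}]}}

```text
t: 26.1
tcp_pos: [0.5746, -0.213, 0.0299]
ee_rot: [-0.0, 1.0, 0.008, -0.005]
ft_force: [-22.1, 1.8, 14.5]
finger_gap: -0.004
```

Call:
{"api": "move_arm", "payload": {"increments": [{"tx":-0.006,"ty":0,"tz":0,"ax":0,"ay":0,"az":0},{"tx":-0.02,"ty":0,"tz":-0.002,"ax":0,"ay":0,"az":0},{"tx":-0.02,"ty":0.01,"tz":-0.004,"ax":0,"ay":0,"az":0},{"tx":-0.02,"ty":0.03,"tz":-0.004,"ax":0,"ay":0,"az":0},{"tx":-0.02,"ty":0.03,"tz":-0.004,"ax":0,"ay":0,"az":0},{"tx":-0.012,"ty":0.03,"tz":-0.004,"ax":0,"ay":0,"az":0},{"tx":-0.008,"ty":0.03,"tz":-0.004,"ax":0,"ay":0,"az":0},{"tx":-0.005,"ty":0.03,"tz":-0.004,"ax":0,"ay":0,"az":0},{"tx":-0.003,"ty":0.03,"tz":-0.004,"ax":0,"ay":0,"az":0},{"tx":-0.002,"ty":0.03,"tz":-0.004,"ax":0,"ay":0,"az":0}]}}

```text
t: 27.1
tcp_pos: [0.575, -0.2425, 0.0327]
ee_rot: [-0.0, 1.0, 0.008, -0.004]
ft_force: [-14.5, -0.0, 6.7]
finger_gap: -0.001
```

Run:
```python
from pl import *
plan([])
s=snap("scene"); save(s,"s18.png",(120,230,130,270),5);np.savez("scene5.npz",**s)
```

```text
now t 27.1 [ 0.575  -0.2425  0.0327] yaw 0.96 F [-14.5  -0.    6.7] gap -0.001 q [-0.45  0.22  1.46 -0.    1.47 -0.47]
```

View pics/s18.png

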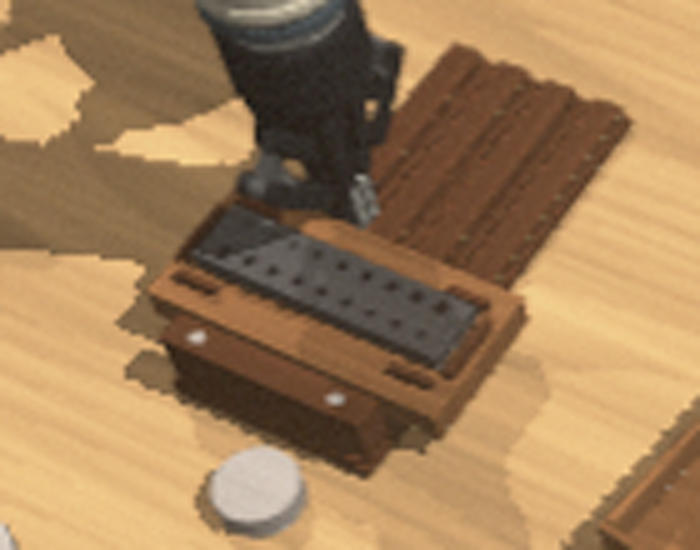

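Call:
{"api": "move_arm", "payload": {"increments": [{"tx":-0.006,"ty":0,"tz":0,"ax":0,"ay":0,"az":0},{"tx":-0.02,"ty":0,"tz":0,"ax":0,"ay":0,"az":0},{"tx":-0.04,"ty":0,"tz":-0.02,"ax":0,"ay":0,"az":0},{"tx":-0.07,"ty":0,"tz":-0.05,"ax":0,"ay":0,"az":0},{"tx":-0.1,"ty":0,"tz":-0.09,"ax":0,"ay":0,"az":0},{"tx":-0.14,"ty":0,"tz":-0.13,"ax":0,"ay":0,"az":0},{"tx":-0.15,"ty":0,"tz":-0.15,"ax":0,"ay":0,"az":0},{"tx":-0.15,"ty":0,"tz":-0.15,"ax":0,"ay":0,"az":0},{"tx":-0.15,"ty":0,"tz":-0.15,"ax":0,"ay":0,"az":0}]}}

```text
t: 28.05
tcp_pos: [0.4279, -0.2451, 0.1836]
ee_rot: [0.001, 1.0, 0.008, 0.001]
ft_force: [0.2, -0.5, -0.5]
finger_gap: 0.001
```

Run:
```python
from pl import *
plan([])
s=snap("top"); save(s,"t19.png",(90,260,190,500),2.5);np.savez("top6.npz",**s)
obs("top6.npz",[("plate",(130,200,390,480),.044,.062,"p"),("h",(125,200,390,480),.034,.06,"-"),("tin",(105,131,405,440),.008,.03,"-"),("weight",(105,130,262,290),.01,.06,"-"),("ingot",(160,215,304,330),.01,.03,"i"),("tongs",(150,215,215,245),.010,.04,"t")])
obs("top0.npz",[("tin",(105,131,405,440),.008,.03,"-"),("weight",(105,130,262,290),.01,.06,"-")])
```

```text
now t 28.05 [ 0.4279 -0.2451  0.1836] yaw 0.96 F [ 0.2 -0.5 -0.5] gap 0.001 q [-0.59 -0.2   1.61  0.    1.73 -0.61]
top6.npz plate 940 [ 0.6302 -0.2113] [0.0395 0.1607] 0.76 z [0.0482 0.0512 0.054 ] mean [ 0.6302 -0.2108  0.0511]
top6.npz h 2519 [ 0.6313 -0.212 ] [0.0903 0.1905] 0.9 z [0.0365 0.0416 0.053 ] mean [ 0.6301 -0.2095  0.0441]
top6.npz tin 256 [ 0.7417 -0.1883] [0.0455 0.0436] 86.63 z [0.0134 0.0169 0.02  ] mean [ 0.7413 -0.1885  0.0169]
top6.npz weight 206 [0.7445 0.2048] [0.0378 0.0379] 44.59 z [0.018  0.0305 0.045 ] mean [0.7425 0.2039 0.0321]
top6.npz ingot 588 [0.5719 0.0956] [0.0391 0.1039] 83.82 z [0.0141 0.0171 0.0202] mean [0.5717 0.0955 0.0171]
top6.npz tongs 434 [0.582  0.3181] [0.0439 0.1386] 78.47 z [0.0115 0.017  0.0218] mean [0.5861 0.316  0.0169]
top0.npz tin 254 [ 0.7421 -0.1889] [0.0448 0.0455] 1.7 z [0.0131 0.0169 0.0198] mean [ 0.7414 -0.1885  0.0167]
top0.npz weight 206 [0.7443 0.2045] [0.0384 0.0377] 46.83 z [0.0182 0.0305 0.0461] mean [0.7424 0.2039 0.0323]
```

View pics/t19.png

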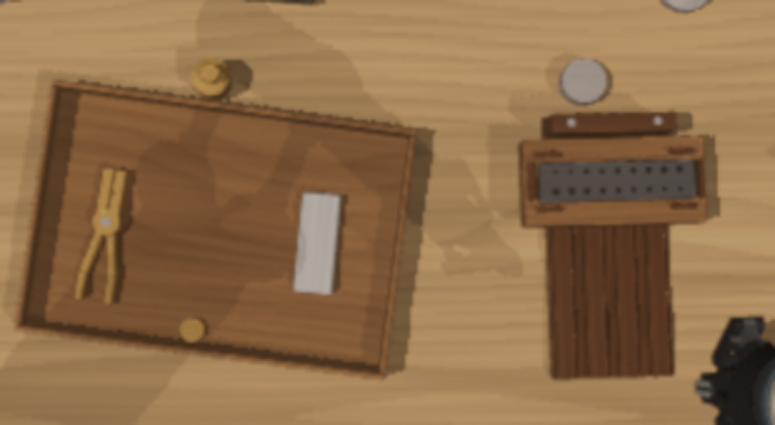

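```bash
python3 -c "
from h import *
print(robot.sign_off())"
```

```text
the job is handed in; nothing more can be done
None
```

I did every step in the order asked and handed the job in at about 28 s. One check disagrees: the holder may be about 5 mm short of the stop block.

- **Ingot and tongs:** I pushed both off opposite ends of the plate with the open fingers and never gripped them. Both lie flat on the tray floor; the ingot top measures 17 mm and the tongs are at floor height.
- **Plate:** I gripped it across the middle, lowered it until the wrist force showed contact, then released it. It lies flat between the lips (top at 51 mm, about 1 mm off the holder's centre, aligned to about 0.1°) and stayed there during the push.
- **Holder:** I pushed it along the track until it stopped rigidly. A 22 N push moved it less than 0.3 mm, though sliding takes about 2.5 N. A second push at a different spot ended at the same place.
- **Holder check that disagrees:** the top camera still shows about 5 mm between the holder's front face and the stop block. Because it would not move further, I took that as the end of its travel.
- **Bystanders:** the tin and the weight measure within 1 mm of where they started.

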